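# Secure a collar on a gearbox shaft with a spring clip

### The arm

A 6-joint arm with a two-finger parallel gripper is mounted at the origin on the work surface. World frame = base frame: x ahead of the robot, y to its left, z up, the work surface at z = 0. Lengths are in mm, angles in degrees, forces in N, time in s.
With the tool pointing down it reaches from about 350 to 850 mm from the base axis. Payload 8.1 kg.
Tool frame: the origin (TCP) lies midway between the tips of the shut fingers; the grasp point (between the pads) lies 19 mm behind it (r.tcp_to_grasp is the distance from the TCP to the grasp point, in mm); z points along the fingers, y is the direction in which the jaws open and shut (so a half turn about z gives the same grasp; the last joint's range is limited). The gripper opens to 85 mm and grips with 20 to 120 N. Pads are 22 mm wide; open, the fingers measure 114 mm over their backs; the gripper's body (76 mm by 85 mm) begins 54 mm behind the grasp point. The pads swing forward as they close: fully open they stand 13 mm farther back than shut.
Start: joints at [-70.096, 7.471, 85.268, -0, 87.261, -4.893], TCP at [251.668, -544.673, 231.292] pointing down, gripper open.
Joint ranges: [-169.43, 169.43], [-51.17, 129.36], [1.28, 143.12], [-76.62, 256.62], [0, 156.53], [-152.29, 152.29]. Speed limits (degrees/s): [136.94, 136.94, 159.86, 180, 180, 180].

### API

Orientations are given as [roll, pitch, yaw] about the fixed x, y, z axes, in that order (R = Rz(yaw) Ry(pitch) Rx(roll)).
In Python, from bench import r gives the robot as it stands.
- The arm moves only by the tool jog_arm, never from a script. Its argument "targets" is a list of rows, each a list of 7 numbers: the shift along the tool's x, y, z in m, then the turn, a rotation vector about the tool's x, y, z in rad, then the closure, from 0 (fully open) to 1 (shut). In form: [[dx, dy, dz, wx, wy, wz, claw], ...]. A call has 1 to 5 rows; each row is the pose to reach, as a shift and turn from the pose commanded when the call began, along the tool's axes at that moment; what a row does not reach only later rows make up. A row lasts 1/12 s, in which the tool goes at most 41.7 mm and 7.16 degrees, less where a joint would pass 70% of its speed; a pose out of reach is approached as far as the arm can. A call with a gripper value outside its range is refused whole. The fingers move at their own pace and stop on an object; "newtons" is the grip in N (left out, the last holds). Time passes only in rows, so rows that repeat a pose let the fingers close. It gives the time, the measured TCP pose, the force and the opening at its end, in the units of the state.
- r.sense(): the state, without advancing time (a new reading comes with each control period).
- r.snapshot(name): name is "scene" or "top" or "wrist"; returns a dict with "pixels" (400x640x3 uint8, red, green, blue), "fx", "fy", "cx", "cy" (pixels), "dist" ([k1, k2, p1, p2, k3] as OpenCV has them; the pictures are not rectified), "origin" and "attitude" of the camera in the world. Camera axes: x right, y down, z forward; pixel columns grow to the right and rows downward; lengths in mm; the calibration is good to about 2 mm. A picture is of the moment at which its call begins. There is no depth.
- r.hand_in(): hands the job in, once; it reports no verdict.
The state is a dict: "time": time; "joint_pos": joint angles; "qd": joint speeds; "joint_efforts": joint torques, N m; "tool_pos": TCP position; "tcp_rot": TCP orientation; "ft_force": force on the tool from outside, world axes, zero at the start; "wrist_torque": the same for the moment, N m; "finger_gap": finger opening in mm.
Only numpy, scipy, OpenCV 4.12 (cv2) and the standard library are available. Lean on these libraries where they do the work, as an engineer would, in place of code of your own. Each camera call takes 0.05 s, during which the arm holds its last target.

### The job

Slip the loose brass collar over the upright shaft of the green gearcase, down onto its shoulder. Then lay the yellow spring clip flat on the collar, its mouth just short of the shaft's neck, so that it touches, and from there slide it sideways into the groove, gently and by feel, without digging it into the collar's ground face or forcing it, until it has snapped fully home; let go and leave everything else on the bench where it is.

Things in the scene. Friction and masses are not known exactly. Their poses are not given: they have to be found in the camera images.
- gearcase: Green gearcase bolted to the bench, 42 mm high, foot from x = -97 to +73 and y = -65 to +65 mm. On it an aluminium boss, 72 mm diameter; its flat top (the shoulder) is 60 mm above the bench. On that an upright steel shaft, 33 mm diameter, ending in a cone from 92 mm up to a flat 20 mm wide tip 100 mm above the bench. Origin: on the shaft's axis at bench level; z up.
- groove (a point): Point on the shaft's axis 76 mm above the bench: the level of the seated collar's top, so of the underside of the clip when home. The groove runs round the shaft from 1.5 mm below to 7.5 mm above this point (1.5 mm of play over the clip); the neck in it is 24 mm in diameter.
- collar: Loose brass ring, 56 mm outside diameter, bore 38 mm, 16 mm high, 0.16 kg; pick it by its outside, from above. Its flat faces are ground: the clip must not be pressed on them with more than about 15 N. Origin: centre of its underside; z along its axis.
- clip: Yellow retaining clip, flat, 6 mm thick, 0.13 kg, about 72 mm long, oiled; its back plate (x = -28 to -13 mm) is 36 mm wide. Origin: on its underside, where the axis of the shaft lies when it is home. Open towards its own +x: push it along its +x onto the neck, from any side of the shaft (it cannot go on from above). Its seat, at x = -12 mm, then stops it dead; do not push with over 20 N.
- tin: Bystander: red can with a white top and label, 48 mm diameter, 45 mm high. Origin: centre of its underside.
- gear: Bystander: dark steel gear blank, 60 mm diameter, 26 mm high. Origin: centre of its underside.
- washer: Bystander: steel ring, 32 mm diameter, 6 mm high (too small for the shaft). Origin: centre of its underside.
- screwdriver: Bystander: screwdriver lying to the robot's right.
- wrench: Bystander: wrench lying to the robot's left.
- oiler: Bystander: yellow bottle, 44 mm diameter, 110 mm high, far left. Origin: centre of its underside.
- hammer: Bystander: hammer lying to the robot's right, about 0.3 m long.
- clip_mouth (a point): Narrowest gap between the clip's two sprung steel wire arms (6 mm wire, x = -17 to +16 mm in the clip's frame, 42 mm over all, flared at the front): 21 mm wide, 7 mm ahead of the clip's origin. It springs open over the 24 mm neck: the push rises to about 6 to 13 N, eases, then rises hard at the seat. Past the narrowest point it draws itself in, about 5 mm before home.
- clip_tab (a point): Centre of the top of the clip's upright grip tab, 34 mm above the clip's underside, 44 mm behind its origin. The tab is 24 mm long along the clip's x and 12 mm thick along its y, flat-sided right down to the underside and free for 4 mm ahead of it: grip it across y, from above, and low (held high, the clip's nose digs into the collar when pushed). Axes as the clip's.

How it is judged (in metres and radians):
On the way, in this order (a step that is already met when the one before it is completed fails the run):
1. the collar sits flat on the shoulder, round the shaft, let go (horizontal distance between collar and groove below 0.004 m and z of collar in the frame of groove below -0.014 m and angle between collar's own z axis and vertical below 0.08 rad and contact force between the fingers and collar below 0.3 N), for 0.2 s.
2. the clip lies on the collar's face, felt as a light touch (0.5 N or more), its mouth still short of the neck (contact force between clip and collar above 0.5 N and horizontal distance between clip and groove between 0.016 and 0.05 m and z of clip in the frame of groove below 0.003 m and angle between clip's own z axis and vertical below 0.1 rad), for 0.1 s.
3. the clip is home in the groove (horizontal distance between clip and groove below 0.0015 m and z of clip in the frame of groove between -0.002 and 0.003 m), for 0.2 s.
At the end, for the whole second after the job is handed in: Collar round the shaft on the shoulder (within 4 mm of the axis, underside within 2 mm of the shoulder, level), clip home in the groove (origin within 1.5 mm of the axis, underside -2 to +3 mm from the collar's top level, tilt under 0.1 rad), both at rest (all of step 3 and angle between clip's own z axis and vertical below 0.1 rad and linear speed of each of clip, collar below 0.02 m/s and horizontal distance between collar and groove below 0.004 m and z of collar in the frame of groove below -0.014 m and angle between collar's own z axis and vertical below 0.08 rad); the robot touches nothing.
It fails at once if the clip is forced against the gearcase or shaft with more than 25 N (contact force between clip and gearcase above 25 N).
It fails at once if the clip is pressed on the collar with more than 18 N (contact force between clip and collar above 18 N).
It fails at once if the collar is forced against the gearcase or shaft with more than 40 N (contact force between collar and gearcase above 40 N).
It fails at once if the robot pushes on the gearcase with more than 25 N (contact force between any of the fingers, the arm and gearcase above 25 N).
It fails at once if a bystander is moved by more than 25 mm (distance of any of tin, gear, washer, screwdriver, wrench, oiler, hammer from where it was at the start of the episode above 0.025 m).
It also fails if it takes over 72 s, if anything falls off the work surface, if the arm or the gripper's body presses on something with over 40 N, if the wrist force passes 120 N, or if a joint passes its speed limit or range.

## Working session

There is one attempt and no reset: what is moved stays moved. The work goes in short steps, Python scripts to look and compute and a tool call to move; the robot and the scene stay as the last step left them, time stands still between calls to the robot, and variables do not carry over. Pictures are saved under pics/ and viewed, and the job is handed in when it is done.

Besides the shell and the picture viewer there is one more tool, called after "Call:" as a command line: name --pt "numbers of a row" for each row, then --argument value for the rest. jog_arm: Moves the arm, as the interface text tells. Its arguments: {"type":"object","properties":{"targets":{"type":"array","items":{"type":"array","items":{"type":"number"}}},"newtons":{"type":"number"}},"required":["targets"]}

```bash
mkdir -p pics; ls
python3 - <<'E'
from bench import r
import cv2,numpy as np
print(r.sense())
for n in ("scene","top"):
    s=r.snapshot(n); cv2.imwrite(f"pics/{n}0.png",s["pixels"][:,:,::-1]); print({k:v for k,v in s.items() if k!="pixels"})
E
```

```text
pics
{'time': 0.0, 'joint_pos': array([-7.00955328e+01,  7.51549443e+00,  8.53307685e+01, -7.77276039e-05,
        8.72607885e+01, -4.89352059e+00]), 'qd': array([-0.01583637,  0.03647204,  0.01620591, -0.02379413, -0.05242802,
        0.006849  ]), 'joint_efforts': array([-1.24058803e-03, -5.69409835e+01, -5.00546622e+01, -3.64448370e-04,
        1.50090567e-02, -1.78849660e-05]), 'tool_pos': array([ 251.47744424, -544.14310012,  230.22612689]), 'tcp_rot': array([-1.79893332e+02, -9.05459123e-03,  2.47979831e+01]), 'ft_force': array([ 0.02883026, -0.98522902, -0.20694084]), 'wrist_torque': array([ 0.01252298, -0.01765918,  0.02251513]), 'finger_gap': 85.48115699746064}
{'fx': 401.5769101387402, 'fy': 401.5769101387402, 'cx': 322.7707281375087, 'cy': 200.70763627406254, 'dist': array([0.02639894, 0.        , 0.        , 0.        , 0.        ]), 'origin': array([1053.8484579 ,  176.98830642, 1011.76821689]), 'attitude': array([-147.97123502,    0.30221632,  108.7166919 ])}
{'fx': 453.1199035329177, 'fy': 453.1199035329177, 'cx': 324.08196281302503, 'cy': 199.73875435209663, 'dist': array([-0.05337289,  0.        ,  0.        ,  0.        ,  0.        ]), 'origin': array([ 252.5115284 ,   -4.5825951 , 1604.16883302]), 'attitude': array([-170.26410783,    0.36125529,  -90.35139216])}
```

View pics/scene0.png

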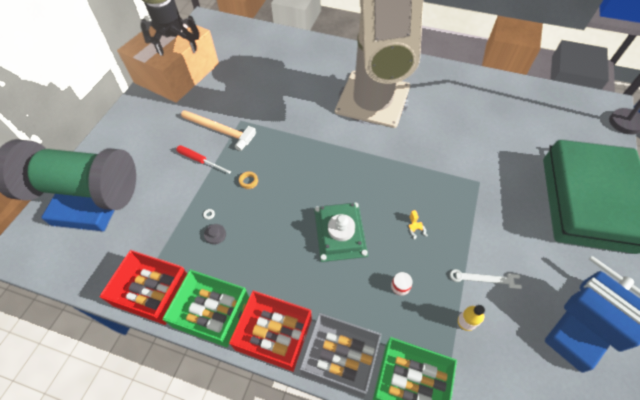

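View pics/top0.png

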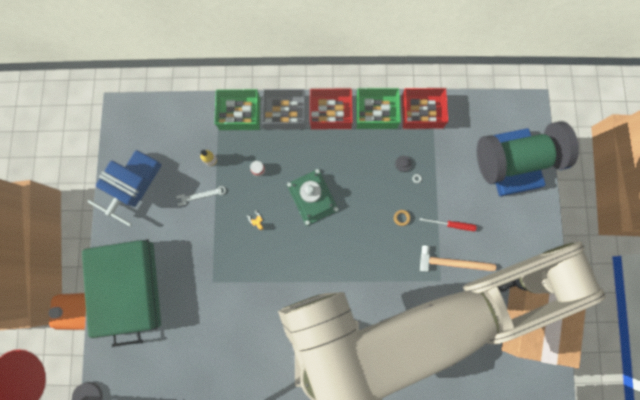

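The scene view shows the shaft at (342,228), collar (248,180) and clip (416,224). In the top view they are at (310,190), (402,217) and (256,220). Next I'll measure them.

```bash
cat > h.py <<'E'
from bench import r
import cv2,numpy as np
from scipy.spatial.transform import Rotation as R
def cam(s):
    K=np.array([[s["fx"],0,s["cx"]],[0,s["fy"],s["cy"]],[0,0,1.]])
    return K,np.array(s["dist"]),np.array(s["origin"]),R.from_euler("xyz",s["attitude"],degrees=True).as_matrix()
def rays(s,px):
    K,d,o,A=cam(s)
    u=cv2.undistortPoints(np.array(px,float).reshape(-1,1,2),K,d).reshape(-1,2)
    return o,(A@np.c_[u,np.ones(len(u))].T).T
def onplane(s,px,z):
    o,v=rays(s,px); return o+v*((z-o[2])/v[:,2])[:,None]
def proj(s,P):
    K,d,o,A=cam(s)
    return cv2.projectPoints((A.T@(np.array(P,float).reshape(-1,3)-o).T).T.reshape(-1,1,3),np.zeros(3),np.zeros(3),K,d)[0].reshape(-1,2)
def tri(s1,p1,s2,p2):
    o1,v1=rays(s1,[p1]);o2,v2=rays(s2,[p2]);v1=v1[0]/np.linalg.norm(v1[0]);v2=v2[0]/np.linalg.norm(v2[0])
    t=np.linalg.lstsq(np.c_[v1,-v2],o2-o1,rcond=None)[0]
    a=o1+t[0]*v1;b=o2+t[1]*v2
    return (a+b)/2,np.linalg.norm(a-b)
def snap(n,f=None):
    s=r.snapshot(n)
    if f: cv2.imwrite(f"pics/{f}.png",s["pixels"][:,:,::-1])
    return s
def mask(s,lo,hi,roi=None):
    h=cv2.cvtColor(s["pixels"],cv2.COLOR_RGB2HSV); m=cv2.inRange(h,lo,hi)
    if roi:
        x0,y0,x1,y1=roi; k=np.zeros_like(m);k[y0:y1,x0:x1]=255;m&=k
    return m
E
python3 - <<'E'
from h import *
s=snap("scene");t=snap("top")
cr=[]
for im,(x,y) in ((s,(248,180)),(s,(416,224)),(s,(342,228)),(t,(402,217)),(t,(256,220)),(t,(311,193))):
    c=im["pixels"][y-30:y+30,x-30:x+30,::-1]; cr.append(cv2.resize(c,(260,260),interpolation=cv2.INTER_CUBIC))
cv2.imwrite("pics/crops.png",np.vstack([np.hstack(cr[:3]),np.hstack(cr[3:])]))
for im,roi in ((s,(228,160,268,200)),(s,(400,200,435,245)),(t,(385,200,419,234)),(t,(240,200,272,235))):
    m=mask(im,(10,90,90),(35,255,255),roi)
    n=np.argwhere(m)[:,::-1]; print(roi,len(n),n.mean(0),n.min(0),n.max(0), onplane(im,[n.mean(0)],8))
E
```

```text
(228, 160, 268, 200) 208 [248.00480769 179.84615385] [239 172] [257 188] [[ 462.19981667 -269.66890264    8.        ]]
(400, 200, 435, 245) 197 [414.66497462 221.54822335] [409 210] [422 231] [[443.96615628 241.07538323   8.        ]]
(385, 200, 419, 234) 113 [401.69911504 217.11504425] [394 210] [409 224] [[ 461.81670069 -271.56757888    8.        ]]
(240, 200, 272, 235) 98 [257.31632653 222.2244898 ] [252 216] [262 229] [[447.11999533 241.43993365   8.        ]]
```

View pics/crops.png

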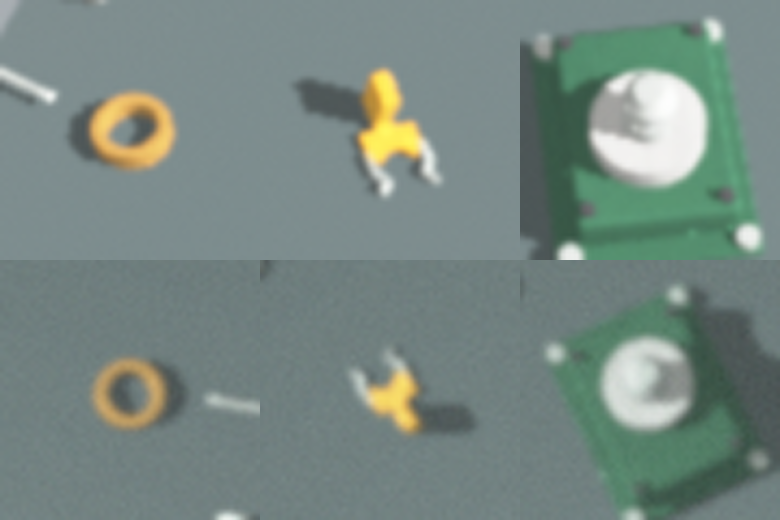

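```bash
cat > go.py <<'E'
import sys
from h import *
# go.py x y z yaw : prints jog numbers from measured pose to reach this
x,y,z,yaw=map(float,sys.argv[1:5]); q=r.sense()
A=R.from_euler("xyz",q["tcp_rot"],degrees=True); T=R.from_euler("xyz",[180,0,yaw],degrees=True)
d=A.inv().apply(np.array([x,y,z])-q["tool_pos"])/1000; w=(A.inv()*T).as_rotvec()
print("t",round(q["time"],2),"pos",q["tool_pos"].round(1),"rot",q["tcp_rot"].round(2),"F",q["ft_force"].round(2),"gap",round(q["finger_gap"],1),"j",q["joint_pos"].round(0))
print("jog",d.round(4),w.round(4))
E
python3 go.py 462 -270 200 60
```

```text
t 0.2 pos [ 251.5 -544.4  230.6] rot [-179.93   -0.     24.8 ] F [-0.45  0.42 -0.66] gap 85.6 j [-70.   7.  85.  -0.  87.  -5.]
jog [ 0.3061 -0.1608  0.0309] [-1.100e-03 -4.000e-04 -6.144e-01]
```

Call:
jog_arm --pt "0.306 -0.161 0.03 0 0 -0.614 0" --pt "0.306 -0.161 0.03 0 0 -0.614 0" --pt "0.306 -0.161 0.03 0 0 -0.614 0" --pt "0.306 -0.161 0.03 0 0 -0.614 0" --pt "0.306 -0.161 0.03 0 0 -0.614 0"

```text
time: 0.62
tool_pos: [378.5, -378.2, 213.0]
tcp_rot: [-180.0, -0.0, 60.3]
ft_force: [1.2, 0.4, 0.1]
finger_gap: 85.7
```

```bash
python3 go.py 462 -270 200 60
```

```text
t 0.62 pos [ 378.5 -378.2  213. ] rot [-180.    -0.    60.3] F [1.18 0.43 0.09] gap 85.7 j [-50.  -2.  97.   0.  85. -21.]
jog [0.1354 0.0189 0.013 ] [-0.0001 -0.0001  0.0053]
```

Call:
jog_arm --pt "0.135 0.019 0.013 0 0 0 0" --pt "0.135 0.019 0.013 0 0 0 0" --pt "0.135 0.019 0.013 0 0 0 0" --pt "0.135 0.019 0.013 0 0 0 0" --pt "0.135 0.019 0.013 0 0 0 0"

```text
time: 1.03
tool_pos: [463.3, -269.6, 199.7]
tcp_rot: [-179.9, -0.1, 60.2]
ft_force: [0.5, -0.3, -1.0]
finger_gap: 85.6
```

```bash
python3 go.py 462 -270 200 60
python3 - <<'E'
from h import *
w=snap("wrist","w1"); print({k:v for k,v in w.items() if k!="pixels"})
E
```

```text
t 1.03 pos [ 463.3 -269.6  199.7] rot [-1.7994e+02 -5.0000e-02  6.0230e+01] F [ 0.48 -0.31 -1.  ] gap 85.6 j [-36.  -1.  98.   0.  84.  -6.]
jog [-0.001  -0.0009 -0.0003] [-0.001  -0.0009  0.0041]
{'fx': 288.6961142804578, 'fy': 288.6961142804578, 'cx': 319.7692271963805, 'cy': 196.00877685752226, 'dist': array([-0.04304321,  0.        ,  0.        ,  0.        ,  0.        ]), 'origin': array([ 503.27661411, -202.18573926,  342.18469396]), 'attitude': array([ 1.62150175e+02, -1.94725938e-02, -2.97112311e+01])}
```

View pics/w1.png

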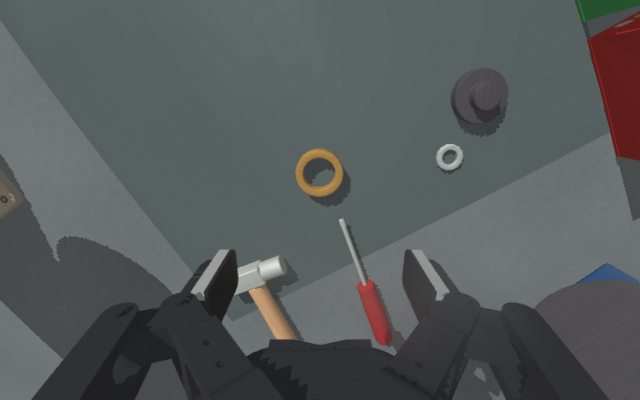

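The wrist view shows the collar at about (319,173), with the screwdriver tip at (342,220) and the hammer at (270,270), clear of the jaw line.

Run:
```python
from h import *
w=snap("wrist")
m=mask(w,(8,70,60),(35,255,255),(285,140,355,205))
c=max(cv2.findContours(m,cv2.RETR_EXTERNAL,cv2.CHAIN_APPROX_NONE)[0],key=cv2.contourArea)
e=cv2.fitEllipse(c);print(e,onplane(w,[e[0]],16),onplane(w,[e[0]],8))
print(np.round([onplane(w,[p],16)[0] for p in ((e[0][0]-e[1][0]/2,e[0][1]),(e[0][0]+e[1][0]/2,e[0][1]))],1))
print("screwdriver tip",onplane(w,[(342,219)],5))
```

```text
((318.73809814453125, 170.4303741455078), (46.86697769165039, 47.740440368652344), 159.7875213623047) [[ 464.58629733 -268.0155684    16.        ]] [[ 463.65870074 -269.58692763    8.        ]]
[[ 441.1 -254.6   16. ]
 [ 488.1 -281.5   16. ]]
screwdriver tip [[ 457.62670876 -339.0392878     5.        ]]
```

Call:
jog_arm --pt "0.001 0 0.04 0 0 0 0" --pt "0.001 0 0.08 0 0 0 0" --pt "0.001 0 0.12 0 0 0 0" --pt "0.001 0 0.16 0 0 0 0" --pt "0.001 0 0.18 0 0 0 0"

```text
time: 1.55
tool_pos: [458.4, -271.6, 15.2]
tcp_rot: [-179.7, -0.0, 59.8]
ft_force: [-1.3, 0.3, -0.8]
finger_gap: 85.2
```

```bash
python3 go.py 464 -269 1 60; python3 -c "
from h import *
snap('wrist','w2')"
```

```text
t 1.55 pos [ 458.4 -271.6   15.2] rot [-179.65   -0.     59.84] F [-1.34  0.33 -0.77] gap 85.2 j [-36.  10. 106.  -0.  64.  -6.]
jog [0.0051 0.0036 0.0142] [-0.0061 -0.0001 -0.0028]
```

View pics/w2.png

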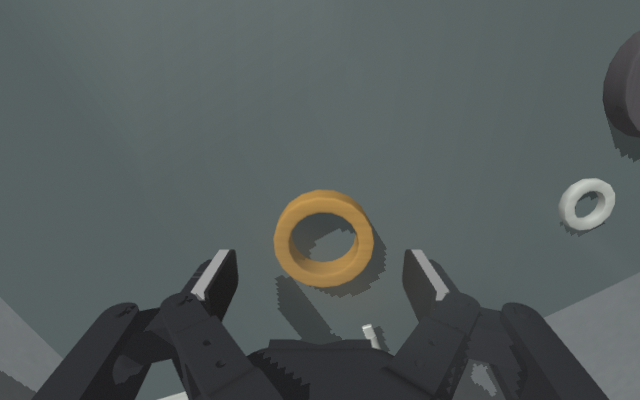

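The collar (centre about (324,238)) lies between the pads. I'll let the arm settle and measure again.

```bash
cat > coll.py <<'E'
from h import *
w=snap("wrist")
m=mask(w,(8,70,60),(35,255,255))
c=max(cv2.findContours(m,cv2.RETR_EXTERNAL,cv2.CHAIN_APPROX_NONE)[0],key=cv2.contourArea)
e=cv2.fitEllipse(c);P=onplane(w,[e[0]],12)[0];print(e,P.round(1)); q=r.sense(); print(q["tool_pos"].round(1),q["tcp_rot"].round(2),q["ft_force"].round(1))
E
python3 coll.py; python3 go.py 464 -269 1 60
```

```text
((327.11126708984375, 241.0206756591797), (98.50212097167969, 100.91239929199219), 98.14319610595703) [ 464.6 -267.6   12. ]
[ 457.8 -270.9   15.5] [-1.7948e+02 -3.0000e-02  5.9840e+01] [-0.5 -0.2  0.5]
t 1.65 pos [ 457.8 -270.9   15.5] rot [-1.7948e+02 -3.0000e-02  5.9840e+01] F [-0.46 -0.18  0.49] gap 85.4 j [-36.  10. 106.  -0.  64.  -6.]
jog [0.0047 0.0046 0.0145] [-0.0091 -0.0005 -0.0027]
```

Call:
jog_arm --pt "0.005 0.005 0.007 -0.009 0 0 0" --pt "0.005 0.005 0.014 -0.009 0 0 0" --pt "0.005 0.005 0.014 -0.009 0 0 0"

```text
time: 1.9
tool_pos: [470.1, -270.8, 7.2]
tcp_rot: [179.4, 0.0, 60.0]
ft_force: [-0.2, -0.0, -0.6]
finger_gap: 85.5
```

```bash
python3 coll.py; python3 go.py 464 -269 1 60
```

```text
((305.4026794433594, 255.77230834960938), (100.19657135009766, 102.92916107177734), 94.38758850097656) [ 464.7 -267.4   12. ]
[ 470.  -270.6    7.5] [1.7937e+02 1.0000e-02 5.9970e+01] [-1.   0.2  0. ]
t 1.95 pos [ 470.  -270.6    7.5] rot [1.7937e+02 1.0000e-02 5.9970e+01] F [-1.05  0.22  0.02] gap 85.2 j [-35.  11. 106.   0.  62.  -5.]
jog [-0.0016 -0.0061  0.0064] [ 0.011   0.0003 -0.0005]
```

Call:
jog_arm --pt "0 0 0 0 0 0 0" --pt "0 0 0 0 0 0 0"

```text
time: 2.12
tool_pos: [470.0, -270.4, 7.6]
tcp_rot: [179.4, 0.0, 60.0]
ft_force: [0.1, -0.6, -0.3]
finger_gap: 85.5
```

```bash
python3 go.py 464 -268.5 1 60
```

```text
t 2.12 pos [ 470.  -270.4    7.6] rot [1.7937e+02 1.0000e-02 5.9990e+01] F [ 0.08 -0.64 -0.31] gap 85.5 j [-35.  11. 106.   0.  62.  -5.]
jog [-0.0014 -0.0062  0.0065] [ 0.011   0.0003 -0.0002]
```

Call:
jog_arm --pt "-0.001 -0.006 0.0065 0.011 0 0 0" --pt "-0.001 -0.006 0.0065 0.011 0 0 0" --pt "-0.001 -0.006 0.0065 0.011 0 0 0"

```text
time: 2.37
tool_pos: [462.9, -267.3, -0.8]
tcp_rot: [-179.8, -0.0, 60.0]
ft_force: [0.6, -0.3, -0.4]
finger_gap: 85.6
```

```bash
python3 go.py 464 -268.5 1 60;python3 -c "
from h import *
print(r.sense()['joint_pos'].round(3),r.sense()['qd'].round(2))"
```

```text
t 2.37 pos [ 462.9 -267.3   -0.8] rot [-1.798e+02 -1.000e-02  5.998e+01] F [ 0.64 -0.29 -0.36] gap 85.6 j [-35.  12. 107.  -0.  62.  -5.]
jog [-0.0005  0.0016 -0.0018] [-0.0034 -0.0001 -0.0004]
[-3.54920e+01  1.16560e+01  1.06519e+02 -1.40000e-02  6.20210e+01
 -5.46400e+00] [ 0.07 -0.03 -0.57 -0.02 -0.06  0.11]
```

Call:
jog_arm --pt "0 0.001 -0.002 -0.003 0 0 0.3" --pt "0 0.001 -0.002 -0.003 0 0 1" --pt "0 0.001 -0.002 -0.003 0 0 1" --pt "0 0.001 -0.002 -0.003 0 0 1" --pt "0 0.001 -0.002 -0.003 0 0 1" --newtons 30

```text
time: 2.78
tool_pos: [464.9, -268.5, 2.6]
tcp_rot: [179.9, 0.0, 60.0]
ft_force: [-2.0, 0.5, 5.6]
finger_gap: 55.0
```

```bash
python3 go.py 464 -268.5 1 60; python3 -c "
from h import *
snap('wrist','w3')"
```

```text
t 2.78 pos [ 464.9 -268.5    2.6] rot [1.7989e+02 1.0000e-02 5.9980e+01] F [-1.99  0.54  5.61] gap 55.0 j [-35.  11. 106.   0.  62.  -5.]
jog [-0.0004 -0.0008  0.0016] [ 0.0019  0.0001 -0.0003]
```

View pics/w3.png

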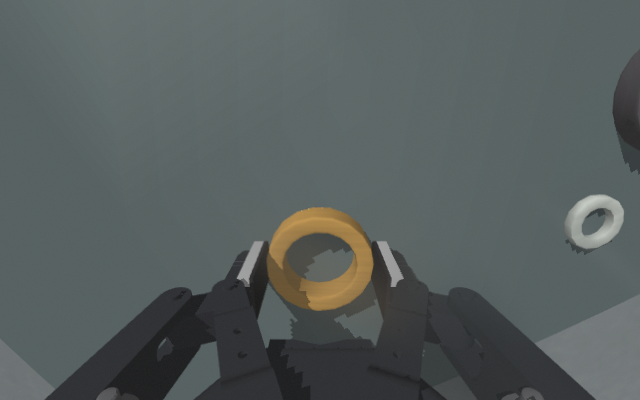

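Collar held at 55 mm. Lifting, and measuring the gearcase from the fixed cameras meanwhile.

Call:
jog_arm --pt "0 0 -0.02 0 0 0 1" --pt "0 0 -0.06 0 0 0 1" --pt "0 0 -0.1 0 0 0 1" --pt "0 0 -0.14 0 0 0 1" --pt "0 0 -0.16 0 0 0 1"

```text
time: 3.25
tool_pos: [466.1, -269.3, 167.4]
tcp_rot: [179.6, 0.0, 60.0]
ft_force: [0.9, -0.8, -1.4]
finger_gap: 54.7
```

```bash
python3 - <<'E'
from h import *
for im,roi in ((snap("scene","s1"),(300,190,385,270)),(snap("top","t1"),(280,160,345,230))):
    x0,y0,x1,y1=roi
    h=cv2.cvtColor(im["pixels"],cv2.COLOR_RGB2HSV)
    g=mask(im,(60,60,20),(95,255,255),roi)
    c=max(cv2.findContours(g,cv2.RETR_EXTERNAL,cv2.CHAIN_APPROX_NONE)[0],key=cv2.contourArea)
    print("rect",cv2.minAreaRect(c))
    f=np.zeros_like(g);cv2.drawContours(f,[c],-1,255,-1);f=cv2.erode(f,np.ones((5,5)))
    b=f&~g; cs=sorted(cv2.findContours(b,cv2.RETR_EXTERNAL,cv2.CHAIN_APPROX_NONE)[0],key=cv2.contourArea)[-1]
    e=cv2.fitEllipse(cs); print(e,onplane(im,[e[0]],60))
    d=cv2.convexHull(cs)[:,0]; e=cv2.fitEllipse(d.astype(np.float32)); print(e,onplane(im,[e[0]],60))
E
python3 go.py 464 -268.5 1 60
```

```text
rect ((340.46966552734375, 231.62489318847656), (55.86383819580078, 47.47072219848633), 83.0887680053711)
((340.9278869628906, 227.0908966064453), (26.90777015686035, 28.13475799560547), 98.75651550292969) [[555.16960223  54.19054079  60.        ]]
((340.99005126953125, 227.1051483154297), (27.81797981262207, 28.728160858154297), 103.35980224609375) [[555.15787101  54.3615701   60.        ]]
rect ((311.70001220703125, 196.89999389648438), (46.06299591064453, 36.224300384521484), 63.43495178222656)
((310.1446533203125, 191.2286376953125), (22.314985275268555, 22.493595123291016), 103.81035614013672) [[547.82533533  51.70465446  60.        ]]
((310.18988037109375, 191.27944946289062), (22.860843658447266, 23.190292358398438), 113.97754669189453) [[547.64470422  51.54783773  60.        ]]
t 3.35 pos [ 467.1 -270.1  167.5] rot [1.794e+02 5.000e-02 5.998e+01] F [ 1.49  0.06 -1.46] gap 54.7 j [-35.  -0. 100.   0.  80.  -5.]
jog [-0.     -0.0052  0.1665] [ 0.0105  0.0009 -0.0004]
```

```bash
python3 go.py 521 1 200 60
```

```text
t 3.35 pos [ 467.1 -270.1  167.5] rot [1.794e+02 5.000e-02 5.998e+01] F [ 1.49  0.06 -1.46] gap 54.7 j [-35.  -0. 100.   0.  80.  -5.]
jog [ 0.2617 -0.0886 -0.0337] [ 0.0105  0.0009 -0.0004]
```

Call:
jog_arm --pt "0.262 -0.089 -0.034 0.01 0 0 1" --pt "0.262 -0.089 -0.034 0.01 0 0 1" --pt "0.262 -0.089 -0.034 0.01 0 0 1" --pt "0.262 -0.089 -0.034 0.01 0 0 1" --pt "0.262 -0.089 -0.034 0.01 0 0 1"

```text
time: 3.77
tool_pos: [503.6, -63.4, 185.3]
tcp_rot: [-179.3, 0.0, 59.9]
ft_force: [0.7, -0.4, -1.6]
finger_gap: 55.1
```

Call:
jog_arm --pt "0.075 -0.025 -0.01 0 0 0 1" --pt "0.075 -0.025 -0.01 0 0 0 1" --pt "0.075 -0.025 -0.01 0 0 0 1" --pt "0.075 -0.025 -0.01 0 0 0 1"

```text
time: 4.1
tool_pos: [520.0, 14.3, 195.7]
tcp_rot: [-179.4, 0.0, 60.2]
ft_force: [-1.2, -0.3, -2.7]
finger_gap: 55.1
```

```bash
python3 go.py 521 1 200 60;python3 -c "
from h import *
snap('wrist','w4')"
```

```text
t 4.1 pos [520.   14.3 195.7] rot [-1.7937e+02  5.0000e-02  6.0220e+01] F [-1.17 -0.27 -2.66] gap 55.1 j [ -4.  -3. 100.   0.  84.  26.]
jog [-0.0111  0.0074 -0.0044] [-0.011   0.0009  0.0038]
```

View pics/w4.png

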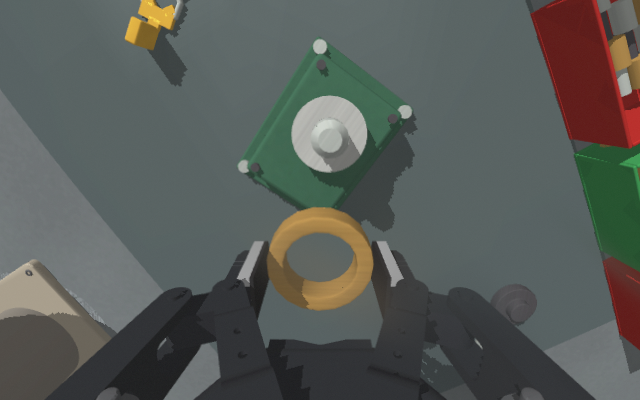

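The wrist view shows the held collar at (320,258), the boss at (329,134), the shaft tip at (329,137) and the clip at top left (150,20).

```bash
cat > shaft.py <<'E'
from h import *
import sys
w=snap("wrist",sys.argv[1])
g=mask(w,(60,60,20),(95,255,255))
c=max(cv2.findContours(g,cv2.RETR_EXTERNAL,cv2.CHAIN_APPROX_NONE)[0],key=cv2.contourArea)
f=np.zeros_like(g);cv2.drawContours(f,[cv2.convexHull(c)],-1,255,-1);f=cv2.erode(f,np.ones((9,9)))
b=cv2.morphologyEx(f&~g,cv2.MORPH_OPEN,np.ones((9,9)))
cs=max(cv2.findContours(b,cv2.RETR_EXTERNAL,cv2.CHAIN_APPROX_NONE)[0],key=cv2.contourArea)
e=cv2.fitEllipse(cv2.convexHull(cs).astype(np.float32)); P=onplane(w,[e[0]],60)[0]
print("boss",np.round(e[0],1),np.round(e[1],1),P.round(1), "exp diam",36*2*w["fx"]/np.linalg.norm(P-w["origin"]))
x,y=map(int,e[0]); im=w["pixels"][y-45:y+45,x-45:x+45,::-1]
cv2.imwrite(f"pics/{sys.argv[1]}c.png",cv2.resize(im,(540,540),interpolation=cv2.INTER_CUBIC)); print("crop origin",x-45,y-45)
print("proj tip from boss centre",proj(w,[P+[0,0,40],P+[0,0,32],P]))
m=mask(w,(8,70,60),(35,255,255),(220,190,420,330))
cc=max(cv2.findContours(m,cv2.RETR_EXTERNAL,cv2.CHAIN_APPROX_NONE)[0],key=cv2.contourArea)
q=r.sense();e=cv2.fitEllipse(cc);print("collar",np.round(e[0],1),np.round(e[1],1),onplane(w,[e[0]],q["tool_pos"][2]+8)[0].round(1),"tcp",q["tool_pos"].round(1),q["tcp_rot"].round(2))
E
python3 shaft.py w5
```

```text
boss [328.3 132.1] [76.8 77.7] [552.7  54.   60. ] exp diam 74.44305536909951
crop origin 283 87
proj tip from boss centre [[329.15157757 136.85014172]
 [328.94929014 135.77301235]
 [328.25323486 132.06774902]]
collar [319.7 258.6] [103.  105.9] [521.2  12.5 203.6] tcp [519.7  11.9 195.6] [-1.7936e+02  9.0000e-02  6.0010e+01]
```

View pics/w5c.png

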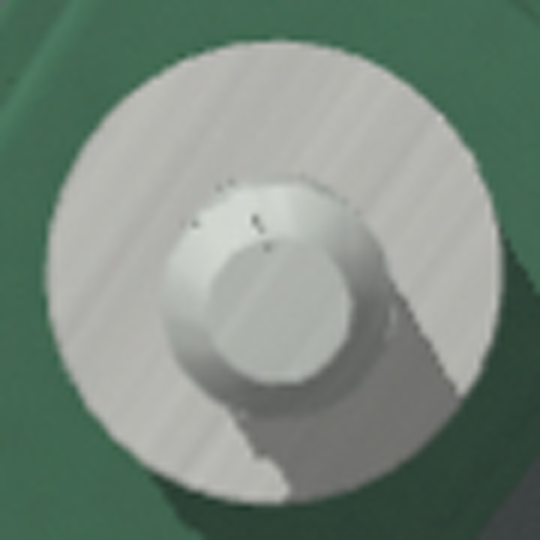

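```bash
python3 go.py 551 52.5 135 60
```

```text
t 4.2 pos [519.7  11.9 195.6] rot [-1.7936e+02  9.0000e-02  6.0010e+01] F [-0.7  -0.06 -2.01] gap 54.7 j [ -4.  -3. 100.   0.  84.  25.]
jog [0.0509 0.0074 0.0605] [-0.0111  0.0015  0.0002]
```

Call:
jog_arm --pt "0.051 0.007 0.02 -0.005 0 0 1" --pt "0.051 0.007 0.04 -0.005 0 0 1" --pt "0.051 0.007 0.06 -0.005 0 0 1" --pt "0.051 0.007 0.06 -0.005 0 0 1"

```text
time: 4.53
tool_pos: [548.2, 51.9, 131.1]
tcp_rot: [-179.3, 0.3, 59.9]
ft_force: [-1.9, -0.8, -2.8]
finger_gap: 55.3
```

```bash
python3 shaft.py w6; python3 go.py 551 52.5 135 60
```

```text
boss [320.  204.7] [ 92.4 105.2] [549.8  53.2  60. ] exp diam 91.66970074866563
crop origin 274 159
proj tip from boss centre [[319.3430655  225.52692809]
 [319.48559147 220.71550155]
 [319.96035767 204.68560791]]
collar [319.7 258.9] [102.3 106.2] [550.3  52.6 141.5] tcp [549.   51.6 133.5] [-179.41    0.23   59.89]
t 4.58 pos [549.   51.6 133.5] rot [-179.41    0.23   59.89] F [ 0.34 -0.48 -2.46] gap 55.1 j [-0.  4. 99.  0. 77. 30.]
jog [ 0.0018  0.0013 -0.0015] [-0.0102  0.0041 -0.0019]
```

View pics/w6.png

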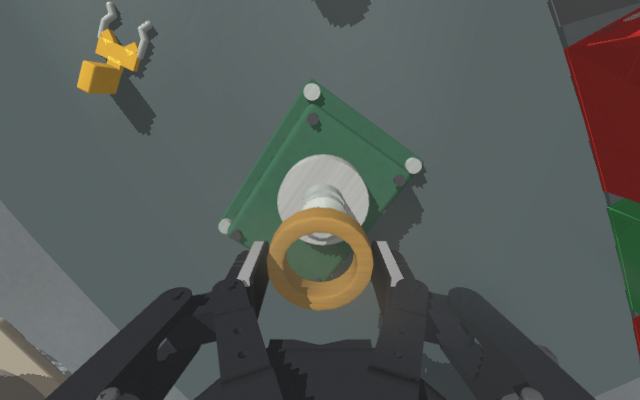

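Run:
```python
from h import *
w=snap("wrist")
cv2.imwrite("pics/w7c.png",cv2.resize(w["pixels"][140:320,220:420,::-1],(800,720),interpolation=cv2.INTER_CUBIC))
print(onplane(w,[(323,200)],60),proj(w,[[551,52.5,100],[551,52.5,92],[551,52.5,60]]),r.sense()["tool_pos"])
```

```text
[[554.36645183  54.39913716  60.        ]] [[320.122611   224.34856021]
 [320.21228709 219.64963878]
 [320.51149871 203.9635448 ]] [550.38256531  51.56575173 135.83829363]
```

View pics/w7c.png

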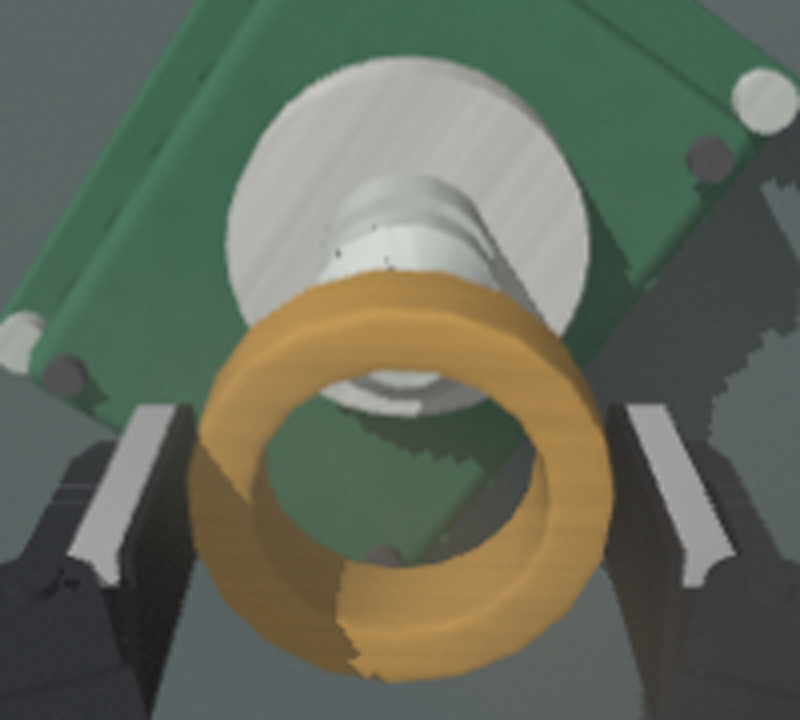

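```bash
python3 go.py 551 52 106 60
```

```text
t 4.63 pos [550.4  51.6 135.8] rot [-1.796e+02  1.300e-01  5.988e+01] F [ 0.25 -1.11 -1.9 ] gap 54.9 j [-0.  4. 99.  0. 77. 30.]
jog [0.0008 0.0005 0.0298] [-0.0071  0.0022 -0.0022]
```

Call:
jog_arm --pt "0.001 0.001 0.01 -0.003 0 0 1" --pt "0.001 0.001 0.02 -0.003 0 0 1" --pt "0.001 0.001 0.03 -0.003 0 0 1" --pt "0.001 0.001 0.03 -0.003 0 0 1"

```text
time: 4.97
tool_pos: [551.5, 53.1, 104.8]
tcp_rot: [-179.8, 0.1, 59.9]
ft_force: [-0.5, -0.0, -2.3]
finger_gap: 54.9
```

```bash
python3 go.py 551 52 95 60
python3 - <<'E'
from h import *
w=snap("wrist")
cv2.imwrite("pics/w8c.png",cv2.resize(w["pixels"][160:340,220:420,::-1],(800,720),interpolation=cv2.INTER_CUBIC))
E
```

```text
t 4.97 pos [551.5  53.1 104.8] rot [-1.7979e+02  9.0000e-02  5.9950e+01] F [-0.5  -0.01 -2.26] gap 54.9 j [  0.   6. 100.   0.  74.  30.]
jog [-0.0011  0.0002  0.0098] [-0.0037  0.0016 -0.0009]
```

View pics/w8c.png

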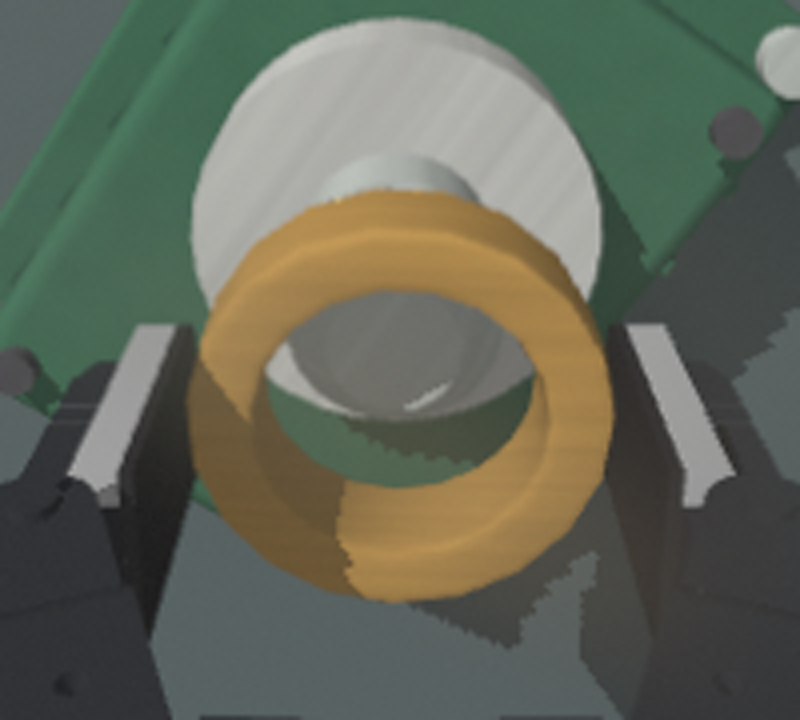

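Side to side the shaft and collar line up (boss at crop x = 396, collar at 400), and the shaft tip shows in the bore. Lowering onto the cone.

Call:
jog_arm --pt "-0.001 0 0.004 0 0 0 1" --pt "-0.001 0 0.007 0 0 0 1" --pt "-0.001 0 0.01 0 0 0 1" --pt "-0.001 0 0.01 0 0 0 1"

```text
time: 5.35
tool_pos: [552.2, 52.6, 96.7]
tcp_rot: [-179.9, 0.0, 60.0]
ft_force: [-0.5, 0.7, -2.8]
finger_gap: 54.7
```

Call:
jog_arm --pt "0 0 0.003 0 0 0 1" --pt "0 0 0.006 0 0 0 1" --pt "0 0 0.009 0 0 0 1" --pt "0 0 0.01 0 0 0 1"

```text
time: 5.68
tool_pos: [552.1, 52.6, 86.5]
tcp_rot: [-179.9, 0.0, 60.0]
ft_force: [-0.7, 1.0, -1.7]
finger_gap: 54.8
```

Call:
jog_arm --pt "0 0 0.005 0 0 0 1" --pt "0 0 0.01 0 0 0 1" --pt "0 0 0.015 0 0 0 1" --pt "0 0 0.018 0 0 0 1" --pt "0 0 0.018 0 0 0 1"

```text
time: 6.1
tool_pos: [551.7, 52.6, 68.0]
tcp_rot: [-179.9, 0.0, 60.0]
ft_force: [-0.2, -0.2, -3.5]
finger_gap: 54.7
```

```bash
python3 go.py 552 52.5 63 60
python3 - <<'E'
from h import *
w=snap("wrist")
cv2.imwrite("pics/w9c.png",cv2.resize(w["pixels"][160:340,220:420,::-1],(800,720),interpolation=cv2.INTER_CUBIC))
E
```

```text
t 6.1 pos [551.7  52.6  68. ] rot [-1.7985e+02  5.0000e-02  5.9970e+01] F [-0.21 -0.2  -3.51] gap 54.7 j [  0.   9. 102.   0.  70.  30.]
jog [0.0001 0.0003 0.005 ] [-0.0025  0.0009 -0.0005]
```

View pics/w9c.png

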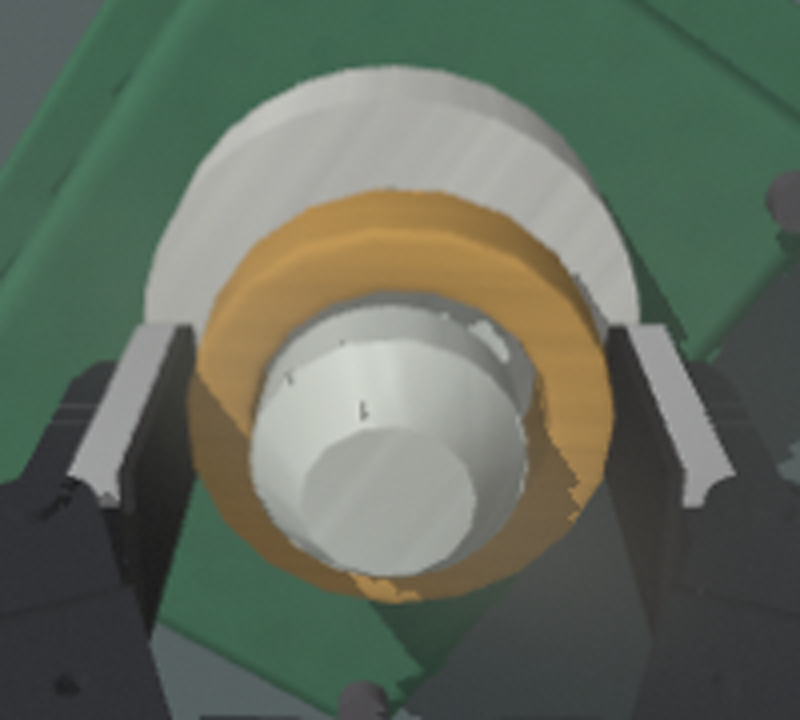

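The collar is round the shaft. Lowering to the shoulder by feel.

Call:
jog_arm --pt "0 0 0.001 0 0 0 1" --pt "0 0 0.002 0 0 0 1" --pt "0 0 0.003 0 0 0 1" --pt "0 0 0.004 0 0 0 1"

```text
time: 6.48
tool_pos: [552.6, 52.6, 65.4]
tcp_rot: [-180.0, -0.0, 60.0]
ft_force: [0.3, -0.0, -1.3]
finger_gap: 54.6
```

Call:
jog_arm --pt "0 0 0.001 0 0 0 1" --pt "0 0 0.002 0 0 0 1"

```text
time: 6.65
tool_pos: [552.6, 52.6, 63.3]
tcp_rot: [-180.0, -0.0, 60.0]
ft_force: [-1.4, 1.9, -1.3]
finger_gap: 54.7
```

Call:
jog_arm --pt "0 0 0.0007 0 0 0 1" --pt "0 0 0.0015 0 0 0 1"

```text
time: 6.82
tool_pos: [552.6, 52.6, 62.6]
tcp_rot: [-180.0, -0.0, 60.0]
ft_force: [-6.9, 0.2, 13.9]
finger_gap: 55.0
```

Shoulder contact (about 16 N). Backing off slightly and releasing.

Call:
jog_arm --pt "0 0 -0.0005 0 0 0 1" --pt "0 0 -0.0005 0 0 0 0.6" --pt "0 0 -0.0005 0 0 0 0" --pt "0 0 -0.0005 0 0 0 0" --pt "0 0 -0.0005 0 0 0 0"

```text
time: 7.23
tool_pos: [552.6, 52.4, 62.2]
tcp_rot: [-180.0, -0.0, 60.0]
ft_force: [-0.4, -0.2, -0.3]
finger_gap: 85.3
```

Call:
jog_arm --pt "0 0 -0.03 0 0 0 0" --pt "0 0 -0.07 0 0 0 0" --pt "0 0 -0.1 0 0 0 0" --pt "0 0 -0.13 0 0 0 0" --pt "0 0 -0.13 0 0 0 0"

```text
time: 7.65
tool_pos: [556.5, 52.4, 200.2]
tcp_rot: [179.5, -0.3, 60.0]
ft_force: [1.2, -0.1, 1.3]
finger_gap: 85.7
```

```bash
python3 go.py 552 52.5 63 60; python3 -c "
from h import *
snap('wrist','w10')"
```

```text
t 7.65 pos [556.5  52.4 200.2] rot [179.48  -0.33  59.98] F [ 1.22 -0.07  1.35] gap 85.7 j [ 0.  1. 95.  0. 83. 30.]
jog [-0.003  -0.0052  0.1372] [ 0.0091 -0.0057 -0.0004]
```

View pics/w10.png

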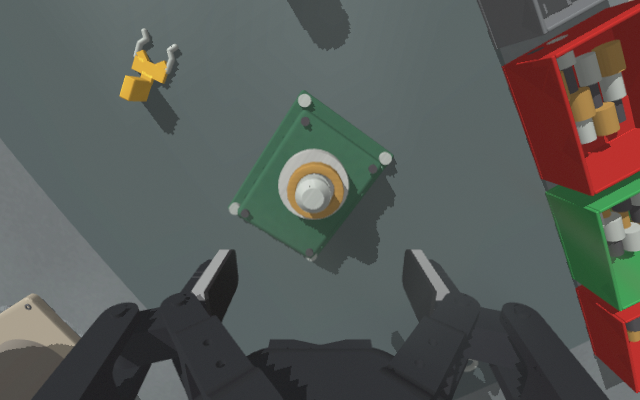

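The collar sits on the shoulder, at about (315,190). The clip is at (145,65), its tab towards the lower left. Moving over it at yaw 30.

```bash
python3 go.py 430 225 180 30
```

```text
t 7.7 pos [555.4  52.4 197.1] rot [179.63  -0.24  59.97] F [ 0.17 -0.01  0.1 ] gap 85.5 j [ 0.  2. 95.  0. 83. 30.]
jog [ 0.0866 -0.1951  0.0162] [ 0.0052 -0.0057  0.5231]
```

Call:
jog_arm --pt "0.087 -0.195 0.016 0 -0.004 0.523 0" --pt "0.087 -0.195 0.016 0 -0.004 0.523 0" --pt "0.087 -0.195 0.016 0 -0.004 0.523 0" --pt "0.087 -0.195 0.016 0 -0.004 0.523 0" --pt "0.087 -0.195 0.016 0 -0.004 0.523 0"

```text
time: 8.12
tool_pos: [435.4, 212.8, 176.2]
tcp_rot: [180.0, 0.3, 29.6]
ft_force: [0.6, 0.9, 0.6]
finger_gap: 85.1
```

```bash
python3 go.py 430 225 180 30; python3 -c "
from h import *
snap('wrist','w11')"
```

```text
t 8.12 pos [435.4 212.8 176.2] rot [179.99   0.33  29.58] F [0.62 0.91 0.59] gap 85.1 j [ 20.  -8. 107.  -0.  82.  80.]
jog [ 0.0014 -0.0133 -0.0038] [ 0.0002  0.0057 -0.0073]
```

View pics/w11.png

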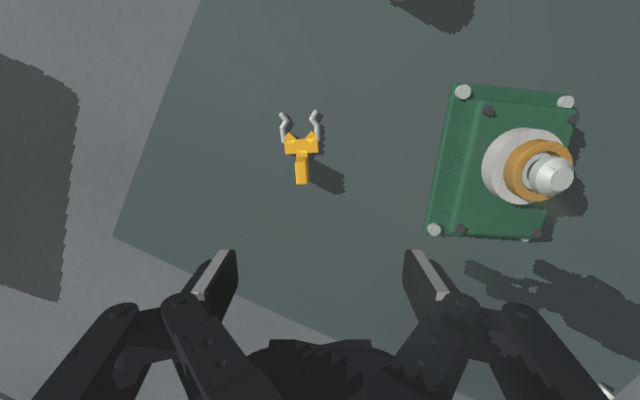

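Run:
```python
from h import *
w=snap("wrist")
cv2.imwrite("pics/w12c.png",cv2.resize(w["pixels"][100:200,250:350,::-1],(800,800),interpolation=cv2.INTER_CUBIC)[:, :].copy()[:600])
cv2.imwrite("pics/w12c.png",cv2.resize(w["pixels"][100:200,250:350,::-1],(600,600),interpolation=cv2.INTER_CUBIC))
np.savez("w12.npz",**w); print(r.sense()["tool_pos"])
```

```text
[432.73053197 215.96152521 175.56239946]
```

View pics/w12c.png

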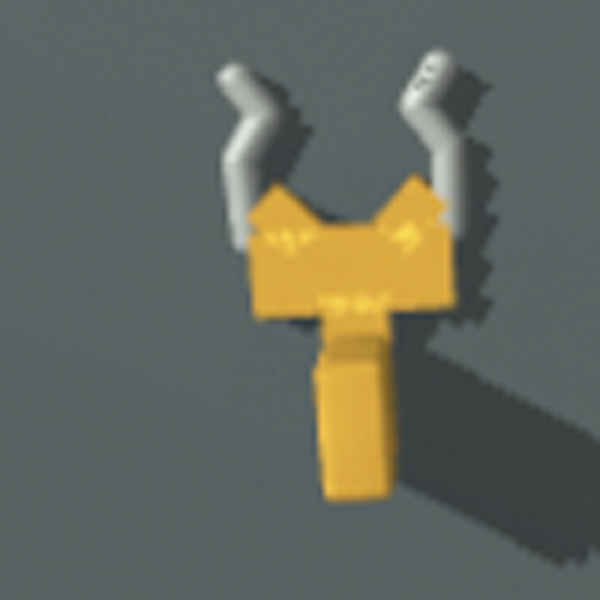

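```bash
python3 - <<'E'
from h import *
w=dict(np.load("w12.npz"))
f=lambda x,y,z:onplane(w,[(250+x/6,100+y/6)],z)[0]
a,b=f(257,320,6),f(455,305,6); t1,t2=f(232,72,3),f(440,58,3)
fl,fr,rl,rr=f(319,362,34),f(390,358,34),f(325,500,34),f(391,496,34)
d=a-b; print("plate",a.round(1),b.round(1),np.linalg.norm(d),"yaw",np.degrees(np.arctan2(d[1],d[0]))-90)
d=t1-t2; print("tips",(t1+t2)/2,"yaw",np.degrees(np.arctan2(d[1],d[0]))-90)
m=(t1+t2)/2-(a+b)/2; print("axis yaw",np.degrees(np.arctan2(m[1],m[0])),np.linalg.norm(m[:2]))
tc=(fl+fr+rl+rr)/4; print("tab",tc,np.linalg.norm(fl-fr),np.linalg.norm(fl-rl)); m=(fl+fr-rl-rr); print(np.degrees(np.arctan2(m[1],m[0])))
yaw=np.radians(26); pm=(a+b)/2
for yw in (24,27,30):
    c=np.cos(np.radians(yw));s=np.sin(np.radians(yw)); print(yw,"tab from plate",pm[:2]-16*np.array([c,s]))
E
python3 go.py 420 220 60 26
```

```text
plate [439.1 256.    6. ] [459.2 226.3   6. ] 35.85466567493208 yaw 34.05579553777636
tips [484.96084979 265.16667514   3.        ] yaw 33.35767929482836
axis yaw 33.89142053879134 43.09650389478858
tab [436.63917491 232.86180002  34.        ] 11.780120412471165 23.737662424162032
30.485776986543684
24 tab from plate [434.56989592 234.62738115]
27 tab from plate [434.93051886 233.87131944]
30 tab from plate [435.33021678 233.13516744]
t 8.22 pos [432.7 216.  175.6] rot [-179.87    0.42   30.16] F [ 0.7  -1.03  0.68] gap 85.2 j [ 20.  -8. 107.   0.  82.  80.]
jog [-0.0081 -0.0096  0.1156] [-0.0021  0.0075  0.0727]
```

```bash
python3 go.py 436 232.5 70 33.8
```

```text
t 8.22 pos [432.7 216.  175.6] rot [-179.87    0.42   30.16] F [ 0.7  -1.03  0.68] gap 85.2 j [ 20.  -8. 107.   0.  82.  80.]
jog [ 0.0119 -0.0124  0.1055] [-0.0026  0.0073 -0.0635]
```

Call:
jog_arm --pt "0.012 -0.012 0.03 0 0.007 -0.0635 0" --pt "0.012 -0.012 0.06 0 0.007 -0.0635 0" --pt "0.012 -0.012 0.09 0 0.007 -0.0635 0" --pt "0.012 -0.012 0.105 0 0.007 -0.0635 0" --pt "0.012 -0.012 0.105 0 0.007 -0.0635 0"

```text
time: 8.63
tool_pos: [437.1, 226.5, 67.0]
tcp_rot: [-179.9, 0.4, 33.7]
ft_force: [-1.0, -0.3, -1.1]
finger_gap: 85.5
```

```bash
python3 go.py 436 232.5 70 33.8; python3 -c "
from h import *
w=snap('wrist','w13'); np.savez('w13.npz',**w)"; python3 go.py 436 232.5 70 33.8
```

```text
t 8.63 pos [437.1 226.5  67. ] rot [-179.91    0.36   33.69] F [-0.97 -0.28 -1.11] gap 85.5 j [ 21.  -0. 111.   0.  69.  78.]
jog [ 0.0024 -0.0056 -0.003 ] [-0.0016  0.0064 -0.0019]
t 8.68 pos [438.7 227.1  69.6] rot [-179.94    0.18   33.67] F [ 0.19 -1.    1.33] gap 85.2 j [ 21.  -1. 111.   0.  70.  78.]
jog [ 0.0007 -0.006  -0.0004] [-0.001   0.0032 -0.0022]
```

View pics/w13.png

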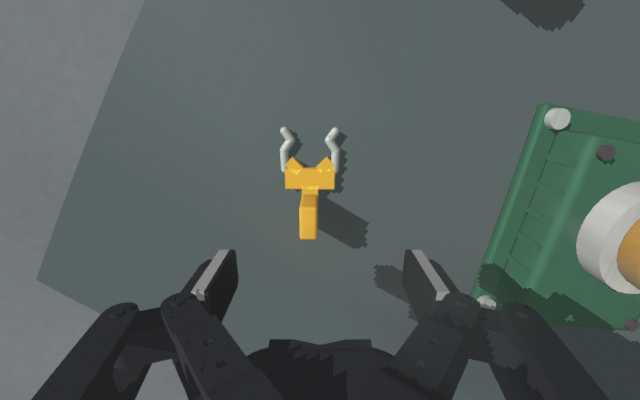

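Run:
```python
from h import *
w=dict(np.load("w13.npz"))
cv2.imwrite("pics/w13c.png",cv2.resize(w["pixels"][120:250,260:360,::-1],(460,598),interpolation=cv2.INTER_CUBIC))
```

```text
(no output)
```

View pics/w13c.png

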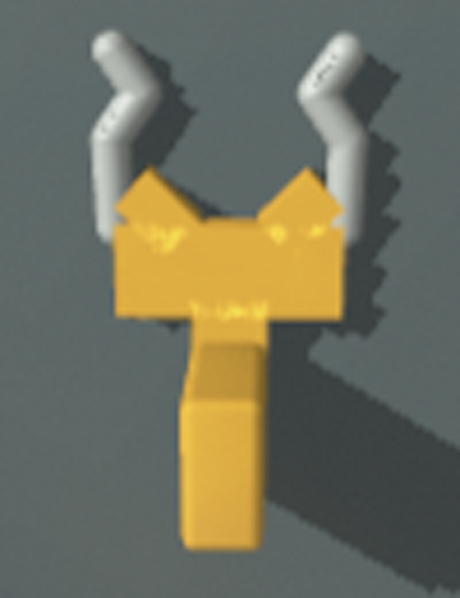

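```bash
python3 - <<'E'
from h import *
w=dict(np.load("w13.npz"))
f=lambda x,y,z:onplane(w,[(260+x/4.6,120+y/4.6)],z)[0]
a,b=f(115,318,6),f(344,319,6); t1,t2=f(108,45,3),f(346,46,3)
d=a-b;y1=np.degrees(np.arctan2(d[1],d[0]))-90;print(y1,np.linalg.norm(d))
m=(t1+t2)/2-(a+b)/2; print("axis yaw",np.degrees(np.arctan2(m[1],m[0])),np.linalg.norm(m[:2]))
tc=f(222,475,34);c,s=np.cos(np.radians(y1)),np.sin(np.radians(y1)); print("tab",tc,"from plate",((a+b)/2)[:2]-16*np.array([c,s]))
E
python3 go.py 437 233 25 34
```

```text
33.48509976641907 36.591095431608124
axis yaw 33.79683339817809 42.52474214055166
tab [436.48173382 233.4987081   34.        ] from plate [435.71860999 232.7047406 ]
t 8.68 pos [438.7 227.1  69.6] rot [-179.94    0.18   33.67] F [ 0.19 -1.    1.33] gap 85.2 j [ 21.  -1. 111.   0.  70.  78.]
jog [ 0.002  -0.0058  0.0446] [-0.001   0.0032 -0.0057]
```

Call:
jog_arm --pt "0.001 -0.0065 0.02 0 0.002 0 0" --pt "0.001 -0.0065 0.04 0 0.002 0 0" --pt "0.001 -0.0065 0.055 0 0.002 0 0" --pt "0.001 -0.0065 0.055 0 0.002 0 0" --pt "0.001 -0.0065 0.055 0 0.002 0 0"

```text
time: 9.1
tool_pos: [438.6, 234.3, 18.3]
tcp_rot: [180.0, -0.3, 33.6]
ft_force: [0.4, -0.1, 0.4]
finger_gap: 85.3
```

```bash
python3 go.py 436 233 2.5 33.7
```

```text
t 9.1 pos [438.6 234.3  18.3] rot [179.99  -0.26  33.65] F [ 0.39 -0.1   0.39] gap 85.3 j [ 22.   4. 113.   0.  63.  78.]
jog [-0.0029 -0.0004  0.0157] [ 0.0001 -0.0045 -0.0009]
```

Call:
jog_arm --pt "-0.003 0 0.008 0 -0.003 0 0" --pt "-0.003 0 0.014 0 -0.003 0 0" --pt "-0.003 0 0.014 0 -0.003 0 0"

```text
time: 9.35
tool_pos: [435.6, 232.6, 3.2]
tcp_rot: [180.0, -0.1, 33.6]
ft_force: [-1.0, 0.2, -0.7]
finger_gap: 85.6
```

```bash
python3 go.py 436 233 2.5 33.7
```

```text
t 9.35 pos [435.6 232.6   3.2] rot [ 1.7999e+02 -8.0000e-02  3.3640e+01] F [-0.98  0.24 -0.72] gap 85.6 j [ 22.   5. 113.   0.  61.  78.]
jog [ 0.0005 -0.0001  0.0007] [ 0.0001 -0.0014 -0.001 ]
```

Call:
jog_arm --pt "0 0 0 0 0 0 0.5" --pt "0 0 0 0 0 0 0.8" --pt "0 0 0 0 0 0 1" --pt "0 0 0 0 0 0 1" --pt "0 0 0 0 0 0 1" --newtons 40

```text
time: 9.77
tool_pos: [436.0, 233.0, 3.8]
tcp_rot: [180.0, -0.1, 33.7]
ft_force: [-0.7, 0.4, -0.6]
finger_gap: 25.4
```

Call:
jog_arm --pt "0 0 0 0 0 0 1" --pt "0 0 0 0 0 0 1" --pt "0 0 0 0 0 0 1" --newtons 70

```text
time: 10.02
tool_pos: [436.0, 233.0, 3.9]
tcp_rot: [180.0, -0.1, 33.7]
ft_force: [0.0, -1.3, 2.9]
finger_gap: 10.8
```

```bash
python3 go.py 436 233 2.5 33.7; python3 -c "
from h import *
w=snap('wrist','w14'); np.savez('w14.npz',**w)"
```

```text
t 10.02 pos [436.  233.    3.9] rot [ 1.7999e+02 -1.2000e-01  3.3650e+01] F [ 0.   -1.32  2.87] gap 10.8 j [ 22.   5. 113.   0.  62.  79.]
jog [ 0.     -0.      0.0014] [ 0.0002 -0.0022 -0.0009]
```

View pics/w14.png

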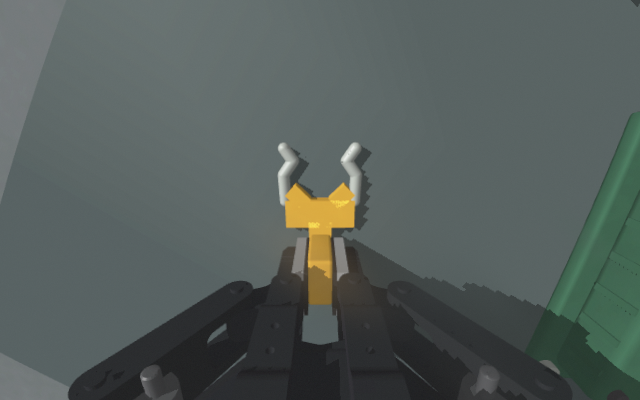

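The clip is gripped by the tab, low and square (tab at (320,270), arms at (285,150) and (355,150)). Lifting.

Call:
jog_arm --pt "0 0 -0.02 0 0 0 1" --pt "0 0 -0.05 0 0 0 1" --pt "0 0 -0.09 0 0 0 1" --pt "0 0 -0.13 0 0 0 1" --pt "0 0 -0.145 0 0 0 1"

```text
time: 10.48
tool_pos: [437.9, 233.7, 154.5]
tcp_rot: [179.9, -0.5, 33.7]
ft_force: [0.6, 0.2, -0.4]
finger_gap: 11.1
```

```bash
python3 - <<'E'
from h import *
w=dict(np.load("w14.npz"))
cv2.imwrite("pics/w14c.png",cv2.resize(w["pixels"][130:320,260:380,::-1],(378,598),interpolation=cv2.INTER_CUBIC))
E
python3 go.py 470 -3 150 33.7
```

```text
t 10.48 pos [437.9 233.7 154.5] rot [179.91  -0.49  33.65] F [ 0.56  0.24 -0.37] gap 11.1 j [ 22.  -6. 107.   0.  79.  79.]
jog [-0.1045  0.2148  0.0039] [ 0.0015 -0.0086 -0.0008]
```

View pics/w14c.png

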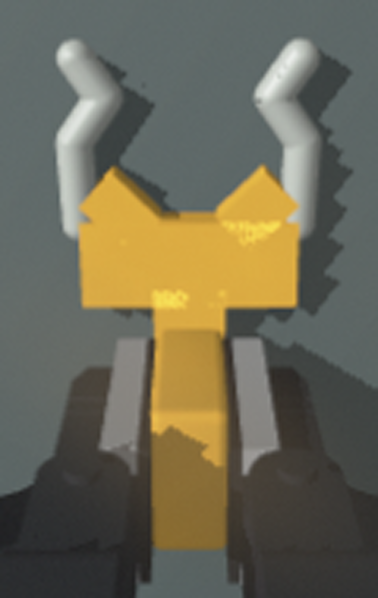

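Run:
```python
from h import *
w=dict(np.load("w14.npz"))
f=lambda x,y,z:onplane(w,[(260+x/3.15,130+y/3.15)],z)[0]
a,b=f(80,307,6),f(298,307,6);t1,t2=f(70,52,3),f(302,52,3);p=(a+b)/2;m=(t1+t2)/2-p
u=np.array([np.cos(np.radians(33.65)),np.sin(np.radians(33.65))]);v=np.array([u[1],-u[0]])
tcp=np.array([436,233]);print(np.linalg.norm(a-b),np.degrees(np.arctan2(m[1],m[0])))
for q in (p,(t1+t2)/2,f(188,548,34)): d=q[:2]-tcp; print("rel tcp along x,y:",d@u,d@v)
```

```text
36.68978110752755 34.34997136679428
rel tcp along x,y: 16.233454234655493 1.5655985340662881
rel tcp along x,y: 58.54586747853665 1.0486503130438793
rel tcp along x,y: -10.360780342354124 1.3868558060911844
```

Call:
jog_arm --pt "-0.105 0.215 0.004 0 -0.006 0 1" --pt "-0.105 0.215 0.004 0 -0.006 0 1" --pt "-0.105 0.215 0.004 0 -0.006 0 1" --pt "-0.105 0.215 0.004 0 -0.006 0 1" --pt "-0.105 0.215 0.004 0 -0.006 0 1"

```text
time: 10.9
tool_pos: [462.7, 24.6, 144.7]
tcp_rot: [-180.0, 0.3, 33.7]
ft_force: [0.5, -0.7, -1.2]
finger_gap: 10.9
```

```bash
python3 go.py 470 -3 150 33.7
```

```text
t 10.9 pos [462.7  24.6 144.7] rot [-180.      0.26   33.69] F [ 0.49 -0.72 -1.24] gap 10.9 j [ -3. -11. 112.  -0.  79.  53.]
jog [-0.0092  0.027  -0.0052] [-0.      0.0045 -0.0001]
```

Call:
jog_arm --pt "-0.009 0.027 -0.003 0 0.003 0 1" --pt "-0.009 0.027 -0.003 0 0.003 0 1" --pt "-0.009 0.027 -0.003 0 0.003 0 1"

```text
time: 11.15
tool_pos: [470.6, -2.7, 147.8]
tcp_rot: [-180.0, 0.1, 33.4]
ft_force: [0.3, 0.3, -1.7]
finger_gap: 10.6
```

```bash
python3 go.py 470 -3 150 33.7;  python3 -c "
from h import *
w=snap('wrist','w15'); np.savez('w15.npz',**w)"; python3 go.py 470 -3 150 33.7
```

```text
t 11.15 pos [470.6  -2.7 147.8] rot [-1.7998e+02  9.0000e-02  3.3450e+01] F [ 0.34  0.28 -1.65] gap 10.6 j [ -7. -10. 111.  -0.  79.  50.]
jog [-0.0007 -0.     -0.0022] [-0.0003  0.0016 -0.0044]
t 11.2 pos [470.3  -1.5 147.6] rot [-1.7995e+02  1.0000e-01  3.3540e+01] F [ 0.12 -0.08 -1.26] gap 11.1 j [ -6. -10. 111.  -0.  79.  50.]
jog [-0.0011  0.0011 -0.0024] [-0.0009  0.0018 -0.0028]
```

View pics/w15.png

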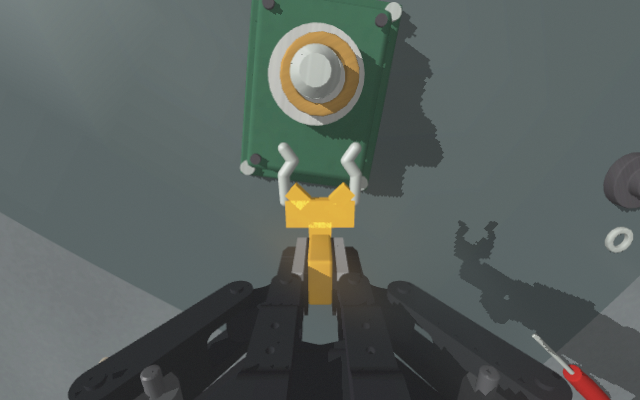

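Run:
```python
from h import *
w=dict(np.load("w15.npz"))
cv2.imwrite("pics/w15c.png",cv2.resize(w["pixels"][10:140,250:380,::-1],(598,598),interpolation=cv2.INTER_CUBIC))
u=np.array([np.cos(np.radians(33.5)),np.sin(np.radians(33.5))]);v=np.array([u[1],-u[0]])
print((w["origin"][:2]-[470.4,-2])@u,(w["origin"][:2]-[470.4,-2])@v,w["origin"][2]-147.7,w["attitude"])
m=mask(w,(8,70,60),(35,255,255),(260,20,380,125))
c=max(cv2.findContours(m,cv2.RETR_EXTERNAL,cv2.CHAIN_APPROX_NONE)[0],key=cv2.contourArea)
e=cv2.fitEllipse(cv2.convexHull(c).astype(np.float32)); P=onplane(w,[e[0]],76)[0]; print(e,P,(P[:2]-[470.4,-2])@u,(P[:2]-[470.4,-2])@v)
```

```text
79.02027318683322 1.9473366725774577 142.43507015413456 [ 1.62042270e+02 -4.92943073e-02 -5.65020517e+01]
((319.1451110839844, 73.1771011352539), (79.33079528808594, 84.4870834350586), 178.50051879882812) [553.65685563  51.06592389  76.        ] 98.71575754922306 1.7016163378393157
```

View pics/w15c.png

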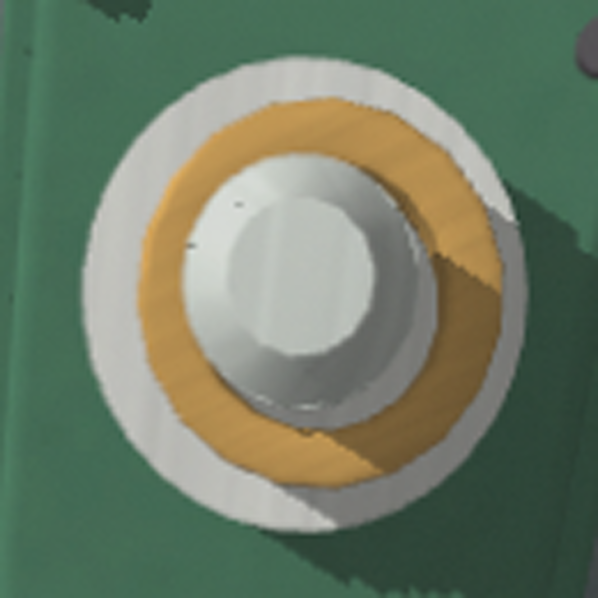

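The shaft sits 2.7 mm to tool −y of the clip's line. Its tip is at (315.4,69.8), the boss centre at (316.2,73.8) and the clip centre column is 320; tip and boss agree. The collar is about 2.4 mm off-centre, as its clearance allows, and within tolerance.

```bash
python3 go.py 481.5 9 100 33.6
```

```text
t 11.2 pos [470.3  -1.5 147.6] rot [-1.7995e+02  1.0000e-01  3.3540e+01] F [ 0.12 -0.08 -1.26] gap 11.1 j [ -6. -10. 111.  -0.  79.  50.]
jog [ 0.0152 -0.0025  0.0476] [-0.0009  0.0018 -0.001 ]
```

Call:
jog_arm --pt "0.015 -0.0025 0.015 0 0.001 0 1" --pt "0.015 -0.0025 0.03 0 0.001 0 1" --pt "0.015 -0.0025 0.045 0 0.001 0 1" --pt "0.015 -0.0025 0.047 0 0.001 0 1" --pt "0.015 -0.0025 0.047 0 0.001 0 1"

```text
time: 11.62
tool_pos: [480.2, 10.5, 99.6]
tcp_rot: [-179.9, 0.2, 33.8]
ft_force: [0.6, 0.7, -0.7]
finger_gap: 10.4
```

```bash
cat > see.py <<'E'
from h import *
import sys
w=snap('wrist',sys.argv[1]); np.savez('last.npz',**w)
cv2.imwrite(f"pics/{sys.argv[1]}c.png",cv2.resize(w["pixels"][100:260,220:420,::-1],(750,600),interpolation=cv2.INTER_CUBIC))
E
python3 see.py w16; python3 go.py 483.3 9.8 92 33.6
```

```text
t 11.67 pos [481.1  10.2 100.8] rot [-1.7995e+02  7.0000e-02  3.3740e+01] F [-0.28 -0.15 -0.19] gap 11.0 j [ -5.  -5. 112.  -0.  73.  51.]
jog [0.0016 0.0016 0.0088] [-0.0009  0.0013  0.0024]
```

View pics/w16c.png

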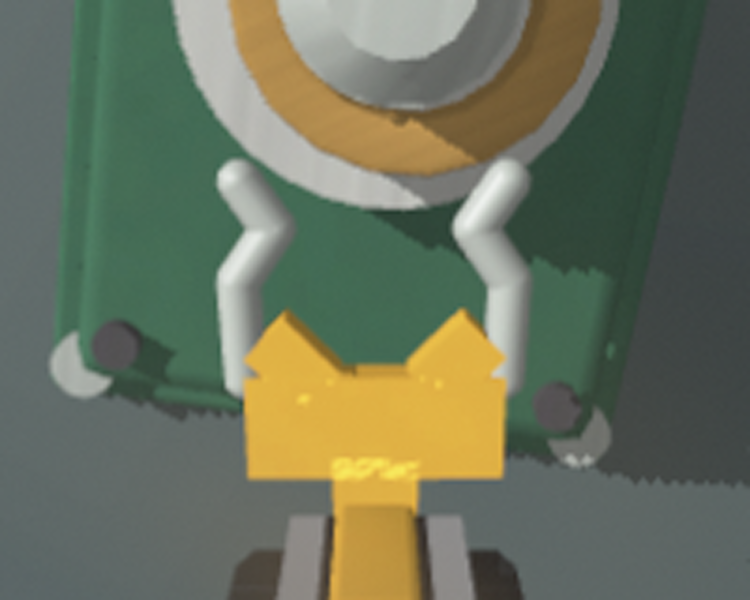

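Call:
jog_arm --pt "0 0 0 0 0 0 1" --pt "0 0 0 0 0 0 1" --pt "0 0 0 0 0 0 1"

```text
time: 11.92
tool_pos: [482.4, 9.2, 102.1]
tcp_rot: [179.9, -0.1, 33.7]
ft_force: [0.3, 0.2, -0.9]
finger_gap: 11.1
```

```bash
python3 go.py 483.3 9.8 92 33.6; python3 see.py w17; python3 go.py 483.3 9.8 92 33.6
```

```text
t 11.92 pos [482.4   9.2 102.1] rot [ 1.7993e+02 -6.0000e-02  3.3660e+01] F [ 0.28  0.22 -0.88] gap 11.1 j [ -5.  -5. 112.  -0.  73.  51.]
jog [0.001  0.     0.0101] [ 0.0012 -0.0011  0.001 ]
t 11.97 pos [482.3   9.1 101.9] rot [ 1.7994e+02 -5.0000e-02  3.3650e+01] F [-1.19 -0.16 -0.71] gap 11.1 j [ -5.  -5. 112.  -0.  73.  51.]
jog [ 0.0012 -0.      0.0099] [ 0.0011 -0.0009  0.0008]
```

View pics/w17.png

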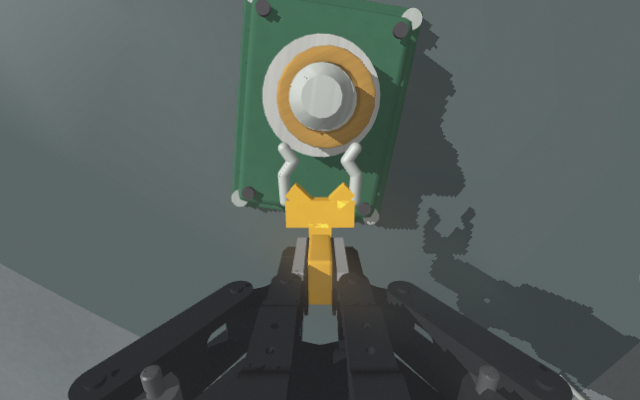

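Run:
```python
from h import *
w=dict(np.load("last.npz"))
cv2.imwrite("pics/w17c.png",cv2.resize(w["pixels"][20:220,240:400,::-1],(480,600),interpolation=cv2.INTER_CUBIC))
cv2.imwrite("pics/w17d.png",cv2.resize(w["pixels"][25:165,250:390,::-1],(600,600),interpolation=cv2.INTER_CUBIC))
```

```text
(no output)
```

View pics/w17d.png

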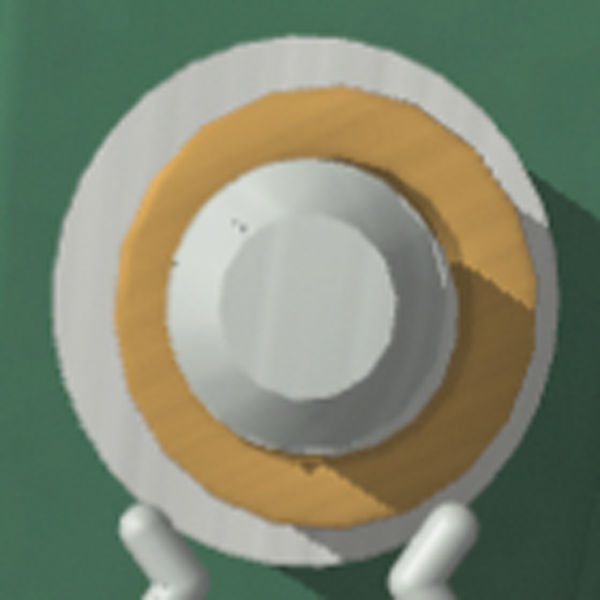

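View pics/w17c.png

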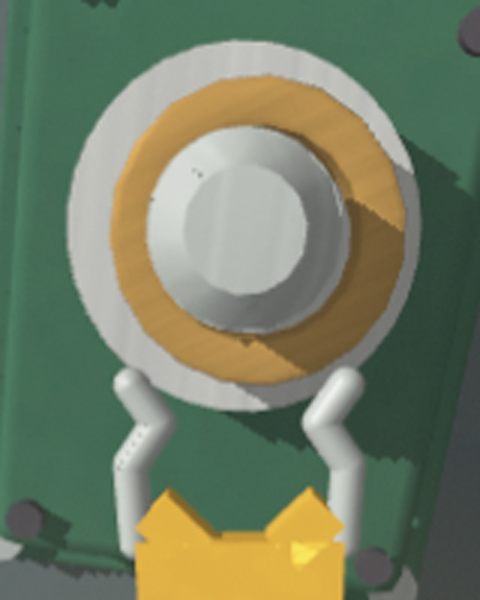

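Run:
```python
from h import *
w=dict(np.load("last.npz"))
a=onplane(w,[(320,142.7)],101)[0];b=onplane(w,[(321.5,96.7)],100)[0];c=onplane(w,[(321.3,20+225/3)],60)[0]
u=np.array([.8325,.5541]);T=np.array([482.3,9.1])
print((a[:2]-T)@u,(b[:2]-T)@u,(c[:2]-T)@u,np.linalg.norm((b-a)[:2]),b,c)
```

```text
60.542743578639566 82.21610008035181 84.08774208399358 21.683367886351526 [551.90270226  52.90409755 100.        ] [553.5690643   53.77830004  60.        ]
```

Static view: the shaft (column 321.4) is 0.7 mm to tool +y of the clip (column 320), and the clip's origin is about 37 mm short of the axis. Lowering.

Call:
jog_arm --pt "0.001 0.0007 0.005 0 0 0 1" --pt "0.001 0.0007 0.01 0 0 0 1" --pt "0.001 0.0007 0.015 0 0 0 1" --pt "0.001 0.0007 0.017 0 0 0 1" --pt "0.001 0.0007 0.017 0 0 0 1"

```text
time: 12.38
tool_pos: [482.1, 9.1, 82.8]
tcp_rot: [-179.9, 0.1, 33.6]
ft_force: [-0.7, 0.1, -1.8]
finger_gap: 10.6
```

```bash
python3 go.py 483.3 9.8 82 33.65; python3 see.py w18; python3 go.py 483.3 9.8 82 33.65
```

```text
t 12.38 pos [482.1   9.1  82.8] rot [-1.7993e+02  1.1000e-01  3.3640e+01] F [-0.69  0.06 -1.84] gap 10.6 j [ -5.  -4. 113.  -0.  71.  51.]
jog [0.0014 0.0001 0.0008] [-0.0012  0.0019 -0.0002]
t 12.43 pos [482.4   9.1  83.3] rot [-1.7996e+02  8.0000e-02  3.3640e+01] F [-0.4  -0.13 -1.85] gap 11.0 j [ -5.  -4. 113.  -0.  71.  51.]
jog [ 0.0011 -0.      0.0013] [-0.0007  0.0013 -0.0001]
```

View pics/w18c.png

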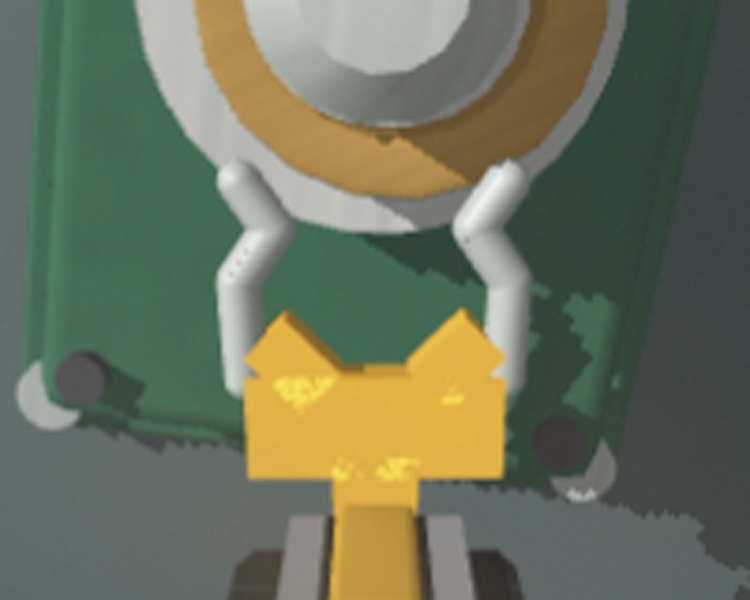

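The wire tips would only just reach the collar's rim here, so I'll go nearer (origin about 28 mm short, still clear of the shaft head) before touching down.

Call:
jog_arm --pt "0.002 0 0 0 0.001 0 1" --pt "0.004 0 0 0 0.001 0 1" --pt "0.006 0 0 0 0.001 0 1" --pt "0.009 0 0 0 0.001 0 1" --pt "0.009 0 0 0 0.001 0 1"

```text
time: 12.85
tool_pos: [491.1, 14.4, 84.3]
tcp_rot: [180.0, -0.1, 33.7]
ft_force: [-0.7, -0.2, -2.1]
finger_gap: 10.9
```

Call:
jog_arm --pt "0 0 0 0 0 0 1" --pt "0 0 0 0 0 0 1"

```text
time: 13.02
tool_pos: [490.4, 14.2, 84.0]
tcp_rot: [180.0, -0.0, 33.7]
ft_force: [0.2, -0.3, -0.8]
finger_gap: 10.6
```

```bash
python3 go.py 490.7 14.2 82 33.65; python3 see.py w19; python3 -c "
import cv2,numpy as np
w=np.load('last.npz');cv2.imwrite('pics/w19c.png',cv2.resize(w['pixels'][50:230,240:400,::-1],(533,600),interpolation=cv2.INTER_CUBIC))"
```

```text
t 13.02 pos [490.4  14.2  84. ] rot [ 1.800e+02 -3.000e-02  3.366e+01] F [ 0.22 -0.3  -0.79] gap 10.6 j [ -4.  -2. 111.   0.  71.  52.]
jog [0.0003 0.0001 0.002 ] [ 0.     -0.0005  0.0002]
```

View pics/w19c.png

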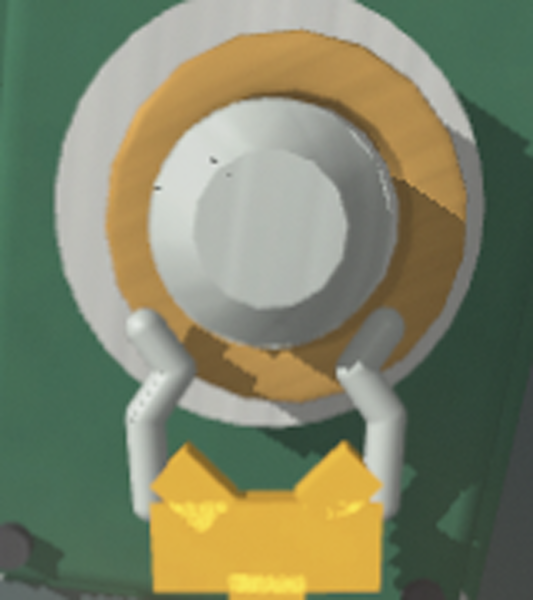

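Shaft column 269.7 against clip 266.5 in the crop, so 0.4 mm still to trim. The wire tips are over the collar. Now the touch-down.

Call:
jog_arm --pt "0 0.0004 0.001 0 0 0 1" --pt "0 0.0004 0.002 0 0 0 1" --pt "0 0.0004 0.0025 0 0 0 1" --pt "0 0.0004 0.0025 0 0 0 1"

```text
time: 13.4
tool_pos: [490.4, 13.7, 81.2]
tcp_rot: [-180.0, -0.0, 33.6]
ft_force: [0.5, 0.3, -0.9]
finger_gap: 11.0
```

Call:
jog_arm --pt "0 0 0.0005 0 0 0 1" --pt "0 0 0.0005 0 0 0 1"

```text
time: 13.57
tool_pos: [490.6, 13.8, 80.9]
tcp_rot: [180.0, -0.0, 33.6]
ft_force: [0.8, 0.5, -1.4]
finger_gap: 11.0
```

Call:
jog_arm --pt "0 0 0.0004 0 0 0 1" --pt "0 0 0.0004 0 0 0 1"

```text
time: 13.73
tool_pos: [490.6, 13.8, 80.5]
tcp_rot: [180.0, -0.0, 33.6]
ft_force: [0.5, 0.6, -0.7]
finger_gap: 10.9
```

Call:
jog_arm --pt "0 0 0.0003 0 0 0 1" --pt "0 0 0.0003 0 0 0 1"

```text
time: 13.9
tool_pos: [490.6, 13.8, 80.3]
tcp_rot: [180.0, -0.0, 33.6]
ft_force: [0.8, 0.6, -0.7]
finger_gap: 10.7
```

Call:
jog_arm --pt "0 0 0.0003 0 0 0 1" --pt "0 0 0.0003 0 0 0 1"

```text
time: 14.07
tool_pos: [490.7, 13.8, 80.0]
tcp_rot: [180.0, -0.0, 33.6]
ft_force: [0.4, -0.3, -1.1]
finger_gap: 10.8
```

Call:
jog_arm --pt "0 0 0.0002 0 0 0 1" --pt "0 0 0.0002 0 0 0 1"

```text
time: 14.23
tool_pos: [490.7, 13.8, 79.9]
tcp_rot: [180.0, -0.0, 33.7]
ft_force: [0.0, 0.3, -0.8]
finger_gap: 11.2
```

Call:
jog_arm --pt "0 0 0.0002 0 0 0 1" --pt "0 0 0.0002 0 0 0 1"

```text
time: 14.4
tool_pos: [490.8, 13.8, 79.8]
tcp_rot: [180.0, -0.1, 33.6]
ft_force: [-0.2, -0.9, 1.0]
finger_gap: 11.0
```

Call:
jog_arm --pt "0 0 0.0002 0 0 0 1" --pt "0 0 0.0002 0 0 0 1"

```text
time: 14.57
tool_pos: [490.9, 13.8, 79.7]
tcp_rot: [180.0, -0.1, 33.7]
ft_force: [-1.5, -0.6, 3.2]
finger_gap: 10.6
```

Call:
jog_arm --pt "0 0 0 0 0 0 1"

```text
time: 14.65
tool_pos: [490.9, 13.7, 79.7]
tcp_rot: [180.0, -0.1, 33.7]
ft_force: [-0.2, -0.0, 2.8]
finger_gap: 10.9
```

Call:
jog_arm --pt "0 0 0 0 0 0 1"

```text
time: 14.73
tool_pos: [490.9, 13.8, 79.6]
tcp_rot: [180.0, -0.1, 33.7]
ft_force: [-1.4, -0.9, 3.0]
finger_gap: 10.8
```

Touching with about 4 N against a baseline of −1 N, held for over 0.15 s. Easing off by 0.3 mm and sliding in.

Call:
jog_arm --pt "0 0 -0.0003 0 0 0 1" --pt "0.0015 0 -0.0003 0 0 0 1" --pt "0.003 0 -0.0003 0 0 0 1" --pt "0.004 0 -0.0003 0 0 0 1"

```text
time: 15.07
tool_pos: [494.2, 16.1, 79.7]
tcp_rot: [180.0, -0.0, 33.6]
ft_force: [-0.8, -1.6, 2.4]
finger_gap: 11.1
```

```bash
python3 go.py 490.7 14.2 79.7 33.65; python3 see.py w20; python3 -c "
import cv2,numpy as np
w=np.load('last.npz');cv2.imwrite('pics/w20c.png',cv2.resize(w['pixels'][50:230,240:400,::-1],(533,600),interpolation=cv2.INTER_CUBIC))"
```

```text
t 15.07 pos [494.2  16.1  79.7] rot [ 1.7999e+02 -4.0000e-02  3.3650e+01] F [-0.83 -1.56  2.36] gap 11.1 j [ -4.  -2. 111.   0.  70.  52.]
jog [-0.0039 -0.0004  0.    ] [ 0.0002 -0.0007 -0.0001]
```

View pics/w20c.png

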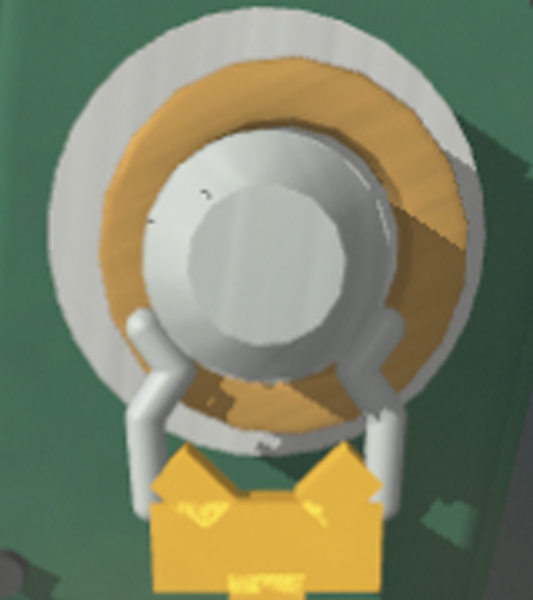

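Shaft (266.5) and clip (266) are lined up. Sliding on in small steps.

Call:
jog_arm --pt "0.001 0 -0.0001 0 0 0 1" --pt "0.002 0 -0.0001 0 0 0 1" --pt "0.003 0 -0.0001 0 0 0 1"

```text
time: 15.37
tool_pos: [496.5, 17.7, 79.7]
tcp_rot: [180.0, -0.0, 33.7]
ft_force: [-1.0, -1.0, 1.5]
finger_gap: 11.0
```

Call:
jog_arm --pt "0.001 0 0 0 0 0 1" --pt "0.002 0 0 0 0 0 1"

```text
time: 15.53
tool_pos: [498.2, 18.8, 79.8]
tcp_rot: [180.0, -0.0, 33.7]
ft_force: [-2.4, 0.3, 3.1]
finger_gap: 11.2
```

Call:
jog_arm --pt "0.0007 0 0 0 0 0 1" --pt "0.0014 0 0 0 0 0 1"

```text
time: 15.7
tool_pos: [499.4, 19.6, 79.8]
tcp_rot: [180.0, -0.0, 33.6]
ft_force: [-0.4, -0.6, 1.6]
finger_gap: 10.8
```

Call:
jog_arm --pt "0.0007 0 0 0 0 0 1" --pt "0.0014 0 0 0 0 0 1"

```text
time: 15.87
tool_pos: [500.5, 20.3, 79.8]
tcp_rot: [180.0, -0.0, 33.6]
ft_force: [-1.7, -0.5, 2.4]
finger_gap: 11.1
```

Call:
jog_arm --pt "0.0007 0 0 0 0 0 1" --pt "0.0014 0 0 0 0 0 1"

```text
time: 16.03
tool_pos: [501.7, 21.1, 79.8]
tcp_rot: [180.0, -0.0, 33.6]
ft_force: [-1.5, -1.0, 1.5]
finger_gap: 11.0
```

Call:
jog_arm --pt "0.0007 0 0 0 0 0 1" --pt "0.0014 0 0 0 0 0 1"

```text
time: 16.2
tool_pos: [502.9, 21.9, 79.8]
tcp_rot: [180.0, -0.0, 33.6]
ft_force: [-1.6, -0.8, 3.0]
finger_gap: 11.3
```

Call:
jog_arm --pt "0.0007 0 0 0 0 0 1" --pt "0.0012 0 0 0 0 0 1"

```text
time: 16.37
tool_pos: [503.7, 22.3, 79.8]
tcp_rot: [180.0, -0.0, 33.6]
ft_force: [-3.1, -3.0, 5.8]
finger_gap: 11.0
```

Call:
jog_arm --pt "0.0005 0 -0.0001 0 0 0 1" --pt "0.001 0 -0.0002 0 0 0 1"

```text
time: 16.53
tool_pos: [504.0, 22.6, 79.9]
tcp_rot: [180.0, 0.1, 33.6]
ft_force: [-6.9, -5.5, 6.2]
finger_gap: 10.6
```

Call:
jog_arm --pt "0.0005 0 -0.0001 0 0 0 1" --pt "0.001 0 -0.0001 0 0 0 1"

```text
time: 16.7
tool_pos: [504.5, 22.9, 79.9]
tcp_rot: [-180.0, 0.1, 33.6]
ft_force: [-6.9, -4.6, 8.4]
finger_gap: 11.0
```

Push about 8.5 N with no side force. Fz is rising, so I'll ease up a little.

Call:
jog_arm --pt "0.0003 0 -0.0003 0 0 0 1" --pt "0.0006 0 -0.0003 0 0 0 1"

```text
time: 16.87
tool_pos: [505.1, 23.5, 79.9]
tcp_rot: [-180.0, 0.1, 33.6]
ft_force: [-5.2, -3.8, 3.5]
finger_gap: 10.9
```

Call:
jog_arm --pt "0.0004 0 -0.0002 0 0 0 1" --pt "0.0008 0 -0.0002 0 0 0 1"

```text
time: 17.03
tool_pos: [505.6, 23.8, 80.0]
tcp_rot: [-180.0, 0.1, 33.6]
ft_force: [-5.4, -4.5, 4.1]
finger_gap: 10.9
```

Call:
jog_arm --pt "0.0005 0 0 0 0 0 1" --pt "0.001 0 0 0 0 0 1"

```text
time: 17.2
tool_pos: [506.3, 24.3, 80.0]
tcp_rot: [-180.0, 0.1, 33.6]
ft_force: [-4.4, -5.1, 3.5]
finger_gap: 11.1
```

Call:
jog_arm --pt "0.0005 0 0 0 0 0 1" --pt "0.001 0 0 0 0 0 1"

```text
time: 17.37
tool_pos: [507.2, 24.9, 80.0]
tcp_rot: [-180.0, 0.1, 33.6]
ft_force: [-4.4, -5.6, 2.8]
finger_gap: 10.9
```

Call:
jog_arm --pt "0.0005 0 0 0 0 0 1" --pt "0.001 0 0 0 0 0 1"

```text
time: 17.53
tool_pos: [508.3, 25.6, 80.0]
tcp_rot: [-180.0, 0.1, 33.6]
ft_force: [-3.1, -3.9, 1.5]
finger_gap: 11.3
```

Call:
jog_arm --pt "0.0005 0 0 0 0 0 1" --pt "0.001 0 0 0 0 0 1"

```text
time: 17.7
tool_pos: [509.5, 26.5, 80.0]
tcp_rot: [-180.0, 0.0, 33.6]
ft_force: [-0.3, -2.1, -1.2]
finger_gap: 11.3
```

Call:
jog_arm --pt "0.0005 0 0 0 0 0 1" --pt "0.001 0 0 0 0 0 1"

```text
time: 17.87
tool_pos: [510.9, 27.4, 80.4]
tcp_rot: [-180.0, -0.0, 33.6]
ft_force: [-0.2, -1.8, -2.3]
finger_gap: 11.3
```

Call:
jog_arm --pt "0.0005 0.0001 0.0001 0 0 0 1" --pt "0.001 0.0002 0.0002 0 0 0 1"

```text
time: 18.03
tool_pos: [512.0, 27.9, 80.4]
tcp_rot: [180.0, -0.1, 33.7]
ft_force: [0.8, 0.0, -0.2]
finger_gap: 11.3
```

Call:
jog_arm --pt "0.0004 0 0 0 0 0 1" --pt "0.0008 0 0 0 0 0 1"

```text
time: 18.2
tool_pos: [512.7, 28.3, 80.5]
tcp_rot: [180.0, -0.1, 33.7]
ft_force: [0.6, -0.0, -1.9]
finger_gap: 10.8
```

Call:
jog_arm --pt "0.0003 0 0 0 0 0 1" --pt "0.0006 0 0 0 0 0 1"

```text
time: 18.37
tool_pos: [513.1, 28.6, 80.5]
tcp_rot: [180.0, -0.1, 33.7]
ft_force: [1.5, 1.4, -0.9]
finger_gap: 10.9
```

Call:
jog_arm --pt "0.0003 0 0 0 0 0 1" --pt "0.0006 0 0 0 0 0 1"

```text
time: 18.53
tool_pos: [513.4, 28.8, 80.4]
tcp_rot: [180.0, -0.0, 33.7]
ft_force: [0.2, -0.3, -1.7]
finger_gap: 10.9
```

Call:
jog_arm --pt "0.0003 0 0 0 0 0 1" --pt "0.0005 0 0 0 0 0 1"

```text
time: 18.7
tool_pos: [513.7, 28.9, 80.3]
tcp_rot: [-180.0, -0.0, 33.6]
ft_force: [-1.1, 0.2, -2.3]
finger_gap: 11.1
```

Call:
jog_arm --pt "0.0002 0 0 0 0 0 1" --pt "0.0004 0 0 0 0 0 1"

```text
time: 18.87
tool_pos: [514.0, 29.2, 80.3]
tcp_rot: [180.0, -0.0, 33.6]
ft_force: [0.0, 0.2, -1.4]
finger_gap: 11.1
```

Call:
jog_arm --pt "0.0002 0 0 0 0 0 1" --pt "0.0004 0 0 0 0 0 1"

```text
time: 19.03
tool_pos: [514.4, 29.4, 80.4]
tcp_rot: [180.0, -0.0, 33.6]
ft_force: [-0.7, 0.4, -1.0]
finger_gap: 11.3
```

Call:
jog_arm --pt "0.0002 0 0 0 0 0 1" --pt "0.0004 0 0 0 0 0 1"

```text
time: 19.2
tool_pos: [514.5, 29.5, 80.3]
tcp_rot: [-180.0, 0.0, 33.6]
ft_force: [-2.4, -1.3, -0.3]
finger_gap: 11.1
```

Call:
jog_arm --pt "0.0002 0 0 0 0 0 1" --pt "0.0003 0 0 0 0 0 1"

```text
time: 19.37
tool_pos: [514.6, 29.5, 80.2]
tcp_rot: [-180.0, 0.0, 33.6]
ft_force: [-3.5, -3.0, 0.2]
finger_gap: 11.1
```

Seat contact is building. A little further to confirm the stop.

Call:
jog_arm --pt "0.0002 0 0 0 0 0 1" --pt "0.0003 0 0 0 0 0 1"

```text
time: 19.53
tool_pos: [514.6, 29.6, 80.1]
tcp_rot: [-180.0, 0.1, 33.6]
ft_force: [-6.3, -2.9, 0.8]
finger_gap: 11.2
```

Call:
jog_arm --pt "0.0001 0 0 0 0 0 1" --pt "0.0002 0 0 0 0 0 1"

```text
time: 19.7
tool_pos: [514.6, 29.6, 80.1]
tcp_rot: [-180.0, 0.1, 33.6]
ft_force: [-6.0, -4.9, 2.3]
finger_gap: 11.1
```

```bash
python3 see.py w21; python3 -c "
import cv2,numpy as np
w=np.load('last.npz');cv2.imwrite('pics/w21c.png',cv2.resize(w['pixels'][90:270,240:400,::-1],(533,600),interpolation=cv2.INTER_CUBIC))"; python3 go.py 514 29 80 33.65
```

```text
t 19.75 pos [514.6  29.6  80.1] rot [-1.7998e+02  8.0000e-02  3.3650e+01] F [-4.87 -3.98  1.88] gap 10.8 j [ -2.   2. 108.  -0.  71.  54.]
jog [-0.0009  0.0002  0.0001] [-0.0004  0.0014 -0.0001]
```

View pics/w21c.png

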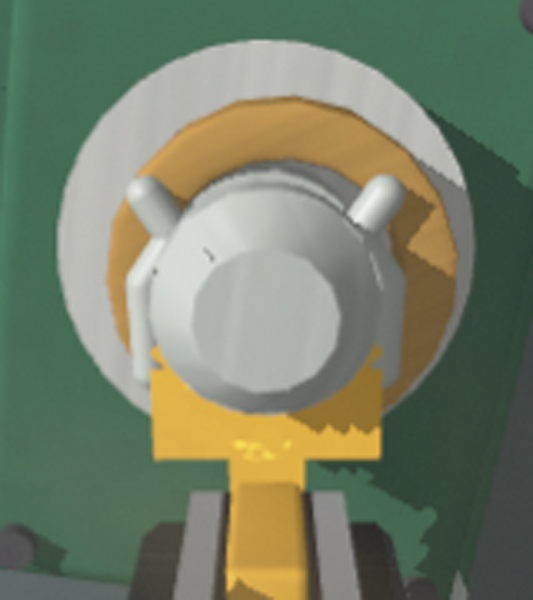

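The clip is round the neck, its arms past the shaft and the position stalled at about 7.5 N: home. Taking off the push and releasing.

Call:
jog_arm --pt "-0.0003 0 0 0 0 0 1" --pt "-0.0003 0 0 0 0 0 0.7" --pt "-0.0003 0 0 0 0 0 0.5" --pt "-0.0003 0 0 0 0 0 0.4" --pt "-0.0003 0 0 0 0 0 0.4"

```text
time: 20.17
tool_pos: [515.8, 30.1, 80.8]
tcp_rot: [180.0, -0.1, 33.7]
ft_force: [-0.1, 0.4, -0.6]
finger_gap: 51.1
```

```bash
python3 see.py w22; python3 go.py 514 29 80 33.65
```

```text
t 20.22 pos [515.6  30.1  80.7] rot [ 1.7997e+02 -9.0000e-02  3.3660e+01] F [0.63 0.78 0.71] gap 51.2 j [ -2.   2. 108.   0.  71.  54.]
jog [-0.002  -0.      0.0007] [ 0.0005 -0.0015  0.0001]
```

View pics/w22.png

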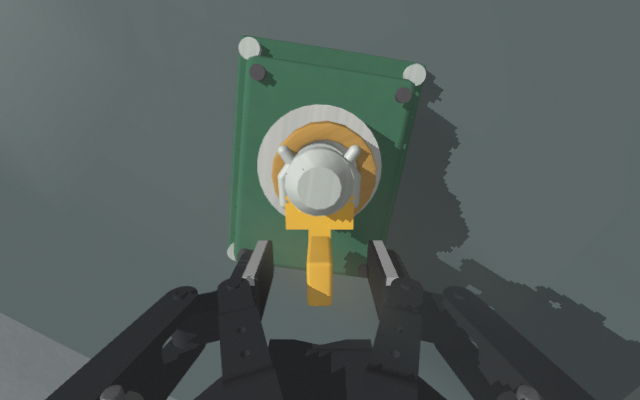

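Released; the clip stays level on the neck at (320,190). Retreating straight up.

Call:
jog_arm --pt "0 0 -0.02 0 0 0 0.4" --pt "0 0 -0.05 0 0 0 0.4" --pt "0 0 -0.09 0 0 0 0.4" --pt "0 0 -0.12 0 0 0 0.4" --pt "0 0 -0.12 0 0 0 0.4"

```text
time: 20.63
tool_pos: [519.3, 29.8, 208.7]
tcp_rot: [179.6, -0.6, 33.7]
ft_force: [0.2, 0.4, 1.8]
finger_gap: 51.6
```

Call:
jog_arm --pt "-0.03 0 0 0 0 0 0.4" --pt "-0.05 0 0 0 0 0 0.4" --pt "-0.05 0 0 0 0 0 0.4" --pt "-0.05 0 0 0 0 0 0.4"

```text
time: 20.97
tool_pos: [473.5, 1.9, 200.5]
tcp_rot: [180.0, -0.1, 33.6]
ft_force: [-0.2, -0.7, 0.5]
finger_gap: 51.2
```

```bash
python3 - <<'E'
from h import *
w=snap("wrist","w23");s=snap("scene","s2")
cv2.imwrite("pics/w23c.png",cv2.resize(w["pixels"][30:190,240:400,::-1],(600,600),interpolation=cv2.INTER_CUBIC))
cv2.imwrite("pics/s2c.png",cv2.resize(s["pixels"][190:270,300:390,::-1],(675,600),interpolation=cv2.INTER_CUBIC))
E
python3 go.py 514 29 80 33.65
```

```text
t 21.07 pos [474.1   2.4 200.5] rot [ 1.7997e+02 -9.0000e-02  3.3640e+01] F [-0.69  0.34 -0.12] gap 51.5 j [ -6. -12. 107.   0.  84.  50.]
jog [ 4.780e-02 -1.000e-04  1.206e-01] [ 0.0005 -0.0016 -0.0002]
```

View pics/w23c.png

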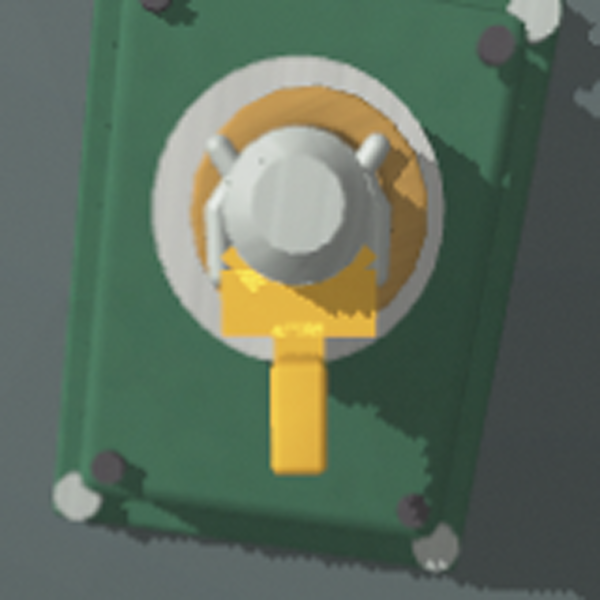

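View pics/s2.png

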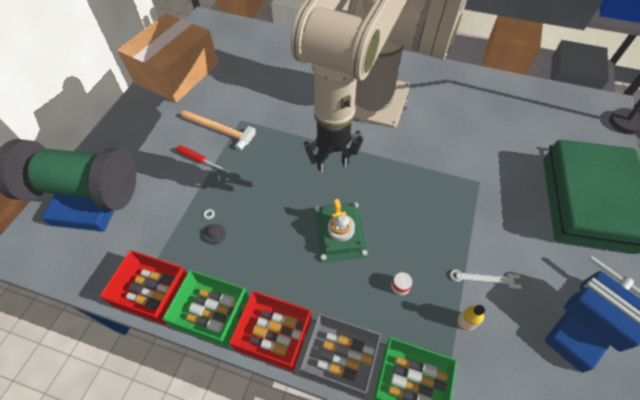

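Run:
```python
from h import *
w=snap("wrist");u=np.array([.8325,.5541]);v=np.array([.5541,-.8325])
f=lambda x,y,z:onplane(w,[(240+x/3.75,30+y/3.75)],z)[0]
p=f(299.5,336,82);t=f(299,203,100);b=f(298,208.5,60)
a=t*.55+b*.45
print("plate rear to axis along u",(a-p)[:2]@u,"(expect 28), lateral",(a-p)[:2]@v, "tip/boss separately",(t-p)[:2]@u,(b-p)[:2]@u)
```

```text
plate rear to axis along u 28.818038979357244 (expect 28), lateral -0.24928697405092204 tip/boss separately 28.281545534619745 29.473753189591974
```

```bash
python3 -c "
from bench import r
print(r.hand_in())"
```

```text
the job is handed in; nothing more can be done
None
```

I put the collar over the shaft and let it go on the shoulder, then slid the clip into the groove until it stopped at its seat. I released the clip, raised the arm clear and handed the job in at about 21 s of the 72 s allowed. The hand-in gave no verdict.

**Collar:** I lowered it until I felt the shoulder at about 16 N, then let it go. It sits about 2.4 mm off the shaft axis, which its loose bore allows and which is inside the 4 mm limit.

**Clip:**
- **Touch:** I laid it on the collar at about 4 N for more than 0.15 s, with its origin about 28 mm short of the axis.
- **Push:** The push peaked at about 9 N, eased to slightly negative as the clip drew itself in, then rose hard with no further movement. I stopped at about 7.5 to 8 N.
- **Pressure on the collar:** The upward force on the tool never read more than about 9.5 N above its resting level, so the clip stayed well under the 15 N limit.

**Last checks:**
- **Clip position:** In the last wrist picture, the clip's rear edge measures 28.8 mm from the axis, against 28 mm when home, with 0.25 mm of side error. The boss alone gave 29.5 mm and the shaft tip 28.3 mm. That disagreement is within the camera calibration, and the hard stop agrees with the clip being home.
- **Surroundings:** The gripper is clear of everything, and in the scene picture the other objects look unmoved. I checked those by eye, not by measurement.

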